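# Flip six coils from tray to tray in a turn-over frame

### The job

Turn the six coils over, out of the blue tray into the grey one: take the empty grey tray from the sloping stand, lay it face-down and square on the blue tray in the turn-over frame, slide the red bar fully in over it, and crank the frame right over, half a turn to its stop. Then slide the yellow bar, now on top, fully back, lift off the emptied blue tray and lay it on the sloping stand face-down, just as the grey one lay, leaving the coils in the grey tray with their copper pads up. Do not spill a coil, and leave the two bottles and the blue tub where they stand.

Things in the scene. Friction and masses are not known exactly. Their poses are not given: they have to be found in the camera images.
- tray_empty_c (a point): centre (half-way up) of the empty grey tray, 84 x 57 x 11.5 mm, 50 g, six open pockets 23 x 23 mm, 8 mm deep (2 along y, 3 along x). x runs along the 84 mm, y along the 57 mm, z out of the pockets' mouths. The 4.5 mm next to the mouth are stepped in to 81 x 54 mm. At the start it lies face-down (z into the board) on the sloping stand
- tray_full_c (a point): centre (half-way up) of the blue tray, same shape and axes, face-up in the frame with a coil in each pocket, standing 4 mm proud of its mouth. Its underside rests on the yellow bar. With two trays mouth to mouth, the stepped-in rims leave a groove 9 mm high all round between the wide parts, so the upper one can be gripped alone with fingertips no lower than the groove
- coil0_c (a point): centre of a dark square coil, 17 x 17 x 12 mm, 14 g, loose in its pocket; z points away from the two copper pads under it (pads down at the start)
- coil1_c (a point): centre of a dark square coil, 17 x 17 x 12 mm, 14 g, loose in its pocket; z points away from the two copper pads under it (pads down at the start)
- coil2_c (a point): centre of a dark square coil, 17 x 17 x 12 mm, 14 g, loose in its pocket; z points away from the two copper pads under it (pads down at the start)
- coil3_c (a point): centre of a dark square coil, 17 x 17 x 12 mm, 14 g, loose in its pocket; z points away from the two copper pads under it (pads down at the start)
- coil4_c (a point): centre of a dark square coil, 17 x 17 x 12 mm, 14 g, loose in its pocket; z points away from the two copper pads under it (pads down at the start)
- coil5_c (a point): centre of a dark square coil, 17 x 17 x 12 mm, 14 g, loose in its pocket; z points away from the two copper pads under it (pads down at the start)
- frame_center (a point): centre of the turn-over frame, on its axle 75 mm above the desk; y along the axle (level) to the crank, x the long way of the trays, z up at the start. Trays sit between round-topped pins (tops 12 mm above and below axle height) with 1.5 mm play: pin axes at (x, y) = (+-33, +-34) and (+-47.5, +-15) mm. Stacked trays have 2 mm play between the bars; their mouths meet 1 mm below the axle
- frame (a joint): turn of the frame about its axle: 0 level as found (stop), pi turned right over (stop). It grows as the crank handle, at first on the frame's -x side, goes up, over and down on the +x side. Friction 0.1 N m holds it. Rails at x = +-56 mm, cross bars at y = +61, -107 mm, bearing posts at y = +71, -117 mm (97 mm tall); beside the tray's long sides 28 mm are free for fingers
- crank_grip (a point): middle of the crank handle, a black freely revolving round bar 15 mm thick and 48 mm long parallel to the axle, 55 mm from it, 117 mm along y from the frame's centre. It can be pinched from above and led over in a half circle with the fingers still pointing down
- gate_a (a joint): red bar, above the trays at the start: 0 fully in (over the trays' middle, stop), 0.080 fully back (stop). It slides along the frame's y; back is towards -y, away from the crank. Friction about 1.5 N
- gate_a_knob (a point): centre of the red bar's knob, 16 mm along x, 12 mm along y, 20 mm high, whose outer end stands 35.5 mm from the axle's height. The bar is a strap 30 mm wide along y, 3 mm thick, across both rails, its inner face 12.5 mm from the axle
- gate_b (a joint): yellow bar, alike, below the trays at the start (on top once the frame is turned over): 0 fully in (as found), 0.080 fully back, also towards the frame's -y
- gate_b_knob (a point): centre of the yellow bar's knob, same size
- stand_seat (a point): centre of a tray as it should lie on the sloping stand. x points level and uphill; its light wooden board, 36 mm wide (narrower than a tray), rises 35 degrees from level towards +x, and a lip 9 mm high at the lower end stops the tray, whose long side runs up the slope. The tray's middle is then 65 mm above the desk
- glue_c (a point): yellow glue bottle with red spout, 54 mm thick, 166 mm tall, a point on its axis 60 mm up; leave alone
- flux_c (a point): small pinkish bottle with white cap, 31 mm thick, 67 mm tall, its centre; leave alone
- tub_c (a point): blue tub with cyan lid, 49 mm thick, 48 mm tall, its centre; leave alone
Things that resemble listed ones, but are neither listed nor needed, are in the scene too. Of the things that look like the part that bears tray_full_c, the larger one is meant.

How it is judged (in metres and radians):
On the way, in this order (a step that is already met when the one before it is completed fails the run):
1. the grey tray lies face-down and square on the blue one (angle between tray_empty_c's own z axis and vertical above 3.04 rad and horizontal distance between tray_empty_c and tray_full_c below 0.005 m and distance between tray_empty_c and tray_full_c below 0.0135 m), for 0.2 s.
2. the red bar is slid fully in over it (value of joint gate_a below 0.012 m and value of joint frame below 0.1 rad), for 0.1 s.
3. the frame is turned right over with the trays in it (value of joint frame above 3.05 rad and distance between tray_empty_c and tray_full_c below 0.017 m), for 0.2 s.
4. the yellow bar is slid fully back (value of joint gate_b above 0.068 m), for 0.1 s.
5. the blue tray is lifted off (height (world z) of tray_full_c above 0.12 m), for 0.1 s.
At the end, for the whole second after the job is handed in: Frame over (0.09 rad), red bar in (12 mm), yellow back (12 mm); grey tray face-up in mid-frame (6 mm), all six coils down in its pockets, pads up (0.24 rad); blue tray face-down on the sloping stand, 15 mm from the seat, slope within 0.12 rad (angle between tray_empty_c's own z axis and vertical below 0.1 rad and horizontal distance between tray_empty_c and frame_center below 0.006 m and distance between tray_empty_c and frame_center below 0.012 m and value of joint frame above 3.05 rad and value of joint gate_a below 0.012 m and value of joint gate_b above 0.068 m and distance between tray_full_c and stand_seat below 0.015 m and angle between tray_full_c's own z axis and vertical between 2.41 and 2.65 rad and angle between each of coil0_c, coil1_c, coil2_c, coil3_c, coil4_c, coil5_c's own z axis and vertical above 2.9 rad and x of coil0_c in the frame of tray_empty_c between -0.041 and 0.041 m and y of coil0_c in the frame of tray_empty_c between -0.028 and 0.028 m and z of coil0_c in the frame of tray_empty_c between 0.001 and 0.0055 m and x of coil1_c in the frame of tray_empty_c between -0.041 and 0.041 m and y of coil1_c in the frame of tray_empty_c between -0.028 and 0.028 m and z of coil1_c in the frame of tray_empty_c between 0.001 and 0.0055 m and x of coil2_c in the frame of tray_empty_c between -0.041 and 0.041 m and y of coil2_c in the frame of tray_empty_c between -0.028 and 0.028 m and z of coil2_c in the frame of tray_empty_c between 0.001 and 0.0055 m and x of coil3_c in the frame of tray_empty_c between -0.041 and 0.041 m and y of coil3_c in the frame of tray_empty_c between -0.028 and 0.028 m and z of coil3_c in the frame of tray_empty_c between 0.001 and 0.0055 m and x of coil4_c in the frame of tray_empty_c between -0.041 and 0.041 m and y of coil4_c in the frame of tray_empty_c between -0.028 and 0.028 m and z of coil4_c in the frame of tray_empty_c between 0.001 and 0.0055 m and x of coil5_c in the frame of tray_empty_c between -0.041 and 0.041 m and y of coil5_c in the frame of tray_empty_c between -0.028 and 0.028 m and z of coil5_c in the frame of tray_empty_c between 0.001 and 0.0055 m); the robot touches nothing.
It fails at once if a coil is spilled (height (world z) of any of coil0_c, coil1_c, coil2_c, coil3_c, coil4_c, coil5_c below 0.03 m).
It fails at once if a bottle or the tub is moved more than 20 mm (distance of any of glue_c, flux_c, tub_c from where it was at the start of the episode above 0.02 m).
It also fails if it takes over 72 s, if anything falls off the work surface, if the arm or the gripper's body presses on something with over 40 N, if the wrist force passes 120 N, or if a joint passes its speed limit or range.

### The arm

A 6-joint arm with a two-finger parallel gripper is mounted at the origin on a cart in front of the work surface, level with it; the furniture and walls round the work are solid. World frame = base frame: x ahead of the robot, y to its left, z up, the work surface at z = 0. Lengths are in m, angles in degrees, forces in N, time in s.
With the tool pointing down it reaches from about 0.25 to 0.725 m from the base axis. Payload 9.7 kg.
Tool frame: the origin (TCP) lies midway between the tips of the shut fingers; the grasp point (between the pads) lies 19 mm behind it; z points along the fingers, y is the line along which they close (so a half turn about z gives the same grasp; the last joint's range is limited). The gripper opens to 85 mm and grips with 20 to 120 N. Pads are 22 mm wide; open, the fingers measure 114 mm over their backs; the gripper's body (76 mm by 85 mm) begins 54 mm behind the grasp point. The pads swing forward as they close: fully open they stand 13 mm farther back than shut.
Start: joints at [-63.999, 4.979, 10.078, 95.1, 0, 90], TCP at [0.241, -0.494, 0.231] pointing down, gripper open.
Joint ranges: [-179.16, 179.16], [-48.56, 103.87], [-65.8, 70.77], [-126.05, 130.52], [-82.76, 87.17], [-180, 180]. Speed limits (degrees/s): [127.2, 127.2, 147.25, 180, 180, 180].

### API

Orientations are given as [roll, pitch, yaw] about the fixed x, y, z axes, in that order (R = Rz(yaw) Ry(pitch) Rx(roll)).
In Python, from workcell import bot gives the robot as it stands.
- The arm moves only by the shell command python3 -m crank 'ROWS' [FORCE]. ROWS is JSON, a list of rows, each an object with "gripper": the finger opening in mm, from 0 to 85.4; "travel": the shift along the tool's x, y, z in mm, a list of three; "twist": the turn, a rotation vector about the tool's x, y, z in rad, a list of three. In form: [{"gripper": gripper, "travel": [tx, ty, tz], "twist": [rx, ry, rz]}, ...]. A call has 1 to 12 rows; each row shifts and turns the commanded pose from where the row before left it, along the tool's axes as they then stand; what a row does not reach is not made up. A row lasts 1/8 s, in which the tool goes at most 62.5 mm and 10.7 degrees, less where a joint would pass 70% of its speed; a pose out of reach is approached as far as the arm can. A call is refused whole if a number of a shift passes 62.5 or a number of a turn 0.188, either way. A call with a gripper value outside its range is refused whole. The fingers move at their own pace and stop on an object; FORCE is the grip in N (left out, the last holds). Time passes only in rows, so rows that do not move let the fingers close. It gives the time, the measured TCP pose, the force, the opening and the grip force at its end, in the units of the state.
- bot.get_obs(): the state, without advancing time (a new reading comes with each control period).
- bot.camera(name): name is "scene" or "side" or "wrist"; returns the picture (400x640x3 uint8, red, green, blue); there is no depth.
- bot.calibration(name): a dict with "vfov" (degrees; the focal length in pixels is half the picture's height over the tangent of half this angle, whatever the lens; pixels are square), "cx", "cy" (the principal point, pixels), "camera_from_world" (4x4, takes a point from world to camera coordinates). Camera axes: x right, y down, z forward; pixel columns grow to the right and rows downward; lengths in m; the calibration is good to about 2 mm. A picture is of the moment at which its call begins: read the wrist's pose just before it. calibration takes no time and is no camera call; for the wrist camera it gives the pose at the moment of the call.
- bot.job_done(): hands the job in; it is judged then, once.
The state is a dict: "time": time; "q": joint angles; "qd": joint speeds; "joint_efforts": joint torques, N m; "ee_pos": TCP position; "tcp_rot": TCP orientation; "wrist_force": force on the tool from outside, world axes, zero at the start; "torque": the same for the moment, N m; "opening": finger opening in m; "grasp_force": force on a finger pad.
Only numpy, scipy, OpenCV 4.12 (cv2) and the standard library are available. Lean on these libraries where they do the work, as an engineer would, in place of code of your own. Each camera call takes 0.05 s, during which the arm holds its last target. There are 200 camera calls.

## Working session

There is one attempt and no reset: what is moved stays moved. The work goes in short steps, Python scripts to look and compute and a shell command to move; the robot and the scene stay as the last step left them, time stands still between calls to the robot, and variables do not carry over. Pictures are saved under pics/ and viewed, at most 10 in all, crops included, and the job is handed in when it is done.

```bash
ls; mkdir -p pics; python3 - <<'E'
from workcell import bot
import cv2,numpy as np
o=bot.get_obs();print(o)
for n in ["scene","side"]:
    im=bot.camera(n);cv2.imwrite(f"pics/{n}0.png",im[:,:,::-1]);c=bot.calibration(n);print(n,c)
E
```

```text
pics
{'time': 0.0, 'q': array([-6.40004097e+01,  5.00998596e+00,  1.00333590e+01,  9.51009315e+01,
       -1.23202023e-03,  9.00002544e+01]), 'qd': array([-0.08186942,  0.02289291, -0.03274474, -0.01821066, -0.06014103,
       -0.00229347]), 'joint_efforts': array([ 2.03728094e-03, -5.20386851e+01,  4.64804471e+01,  1.62442907e-02,
        1.16452793e-04,  2.88090272e-07]), 'ee_pos': array([ 0.24098649, -0.49411848,  0.23058397]), 'tcp_rot': array([-1.79922442e+02,  1.23236351e-03,  2.59993375e+01]), 'wrist_force': array([ 0.03154228, -0.60931732, -0.55421774]), 'torque': array([-0.03821505, -0.04349462,  0.00555908]), 'grasp_force': 0.0, 'opening': 0.08528727836474059}
scene {'vfov': 46.65155002493296, 'cx': 323.01899182158223, 'cy': 199.4897090137932, 'camera_from_world': array([[-0.73993519, -0.67243991,  0.01790174,  0.35087581],
       [-0.45434728,  0.47997293, -0.75046288,  0.33548896],
       [ 0.49604884, -0.5634275 , -0.66067011,  0.83120098],
       [ 0.        ,  0.        ,  0.        ,  1.        ]])}
side {'vfov': 45.38128773595031, 'cx': 317.0891437370642, 'cy': 205.5646275412084, 'camera_from_world': array([[-0.99769473, -0.06559935, -0.01737686,  0.51401056],
       [-0.01020123,  0.3981294 , -0.91727254,  0.11532081],
       [ 0.06709072, -0.91498071, -0.3978808 ,  1.24657722],
       [ 0.        ,  0.        ,  0.        ,  1.        ]])}
```

View pics/scene0.png

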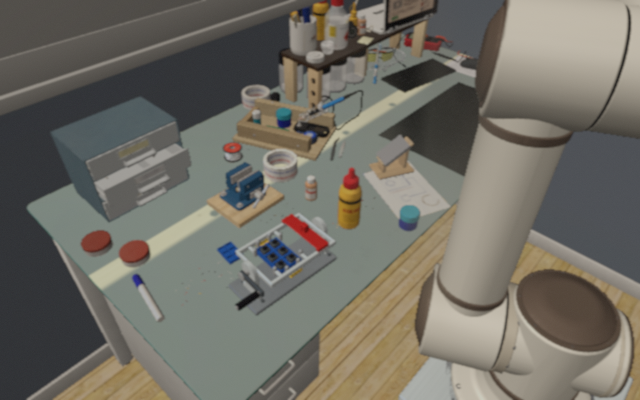

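View pics/side0.png

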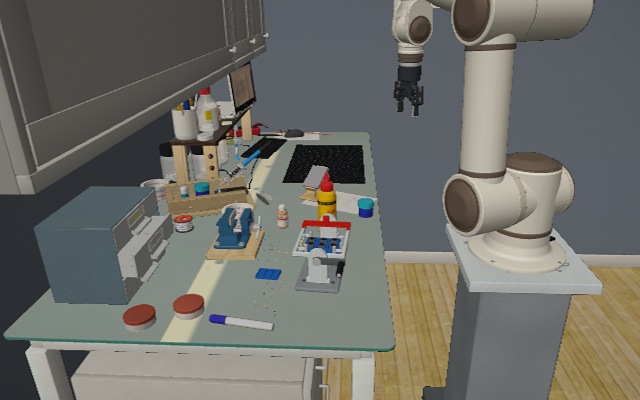

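The scene view shows the frame at (285,250) with the red bar at (305,232) and the crank at (247,298). The stand with the grey tray is at (393,158), the glue bottle at (349,200), the flux bottle at (311,188) and the tub at (409,217). The small blue tray at (230,252) is the look-alike. The tray that holds the coils, in the frame, is the larger one.

```bash
cat > h.py <<'E'
from workcell import bot
import numpy as np, cv2
def cal(n):
    c=bot.calibration(n); f=200/np.tan(np.radians(c["vfov"]/2)); return f,c["cx"],c["cy"],np.array(c["camera_from_world"])
def ray(c,p):
    f,cx,cy,T=c; d=T[:3,:3].T@np.array([(p[0]-cx)/f,(p[1]-cy)/f,1]); return -T[:3,:3].T@T[:3,3],d/np.linalg.norm(d)
def plane(c,p,z):
    o,d=ray(c,p); return o+d*(z-o[2])/d[2]
def tri(rays):
    A=sum(np.eye(3)-np.outer(d,d) for o,d in rays); b=sum((np.eye(3)-np.outer(d,d))@o for o,d in rays); return np.linalg.solve(A,b)
def proj(c,X):
    f,cx,cy,T=c; q=T[:3,:3]@np.array(X)+T[:3,3]; return np.array([f*q[0]/q[2]+cx,f*q[1]/q[2]+cy])
E
python3 - <<'E'
from h import *
np.set_printoptions(precision=4,suppress=True)
s,d,w=cal("scene"),cal("side"),cal("wrist")
print(ray(s,(320,200)),ray(d,(320,200)),ray(w,(320,200)),w)
print(bot.get_obs()["ee_pos"])
for n,a,b in [("crank",(247,298),(341,269)),("redbar",(305,232),(326,224)),("gluetop",(351,172),(327,180)),("flux",(311,188),(282,216)),("tub",(409,217),(366,207)),("stand",(395,152),(318,176))]:
    print(n,tri([ray(s,a),ray(d,b)]))
S=cv2.imread("pics/scene0.png");D=cv2.imread("pics/side0.png")
r=lambda im,x0,x1,y0,y1,k:cv2.resize(im[y0:y1,x0:x1],None,fx=k,fy=k,interpolation=cv2.INTER_CUBIC)
C=np.zeros((600,800,3),np.uint8)
a=r(S,220,345,205,310,3.4);C[:a.shape[0],:a.shape[1]]=a
b=r(D,285,360,205,295,4.5);C[:b.shape[0],430:430+b.shape[1]]=b
a=r(S,365,415,130,178,4.5);C[380:380+a.shape[0],:a.shape[1]]=a
a=r(D,295,345,160,205,4.5);C[410-10:400+a.shape[0],430:430+a.shape[1]]=a[:200]
cv2.imwrite("pics/c1.png",C)
E
```

```text
(array([-0.0003,  0.5432,  0.7946]), array([ 0.5004, -0.5585, -0.6616])) (array([0.4304, 1.1284, 0.6107]), array([ 0.0611, -0.9199, -0.3873])) (array([ 0.3044, -0.4635,  0.3732]), array([-0.2344, -0.1294, -0.9635])) (np.float64(291.9409234963118), 315.8049043430798, 203.01279564947424, array([[ 0.4384, -0.8988, -0.0009, -0.5497],
       [-0.8634, -0.4214,  0.2773, -0.036 ],
       [-0.2496, -0.1208, -0.9608,  0.3785],
       [ 0.    ,  0.    ,  0.    ,  1.    ]]))
[ 0.241  -0.4942  0.2307]
crank [0.449  0.2398 0.0791]
redbar [0.4878 0.0448 0.0887]
gluetop [ 0.4951 -0.1141  0.1513]
flux [ 0.6235 -0.1175  0.0344]
tub [ 0.3804 -0.2041  0.0289]
stand [ 0.5329 -0.3491  0.0729]
```

View pics/c1.png

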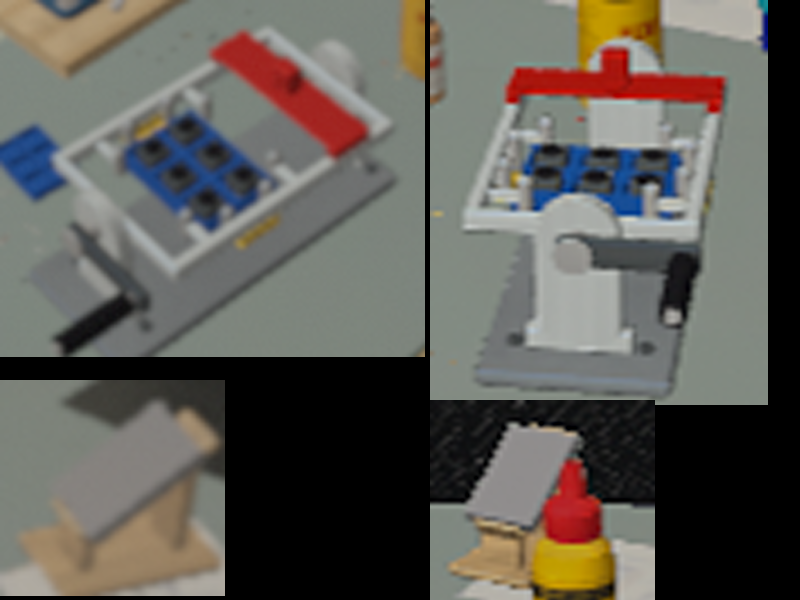

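The crops confirm it. The larger blue tray with six dark coils sits in the frame, with the red bar at its far (-y) end and the crank on the near side. The grey tray lies on the light wooden stand, its high end to the right and towards the robot. I'm moving to look from close by.

```bash
python3 -m crank '[{"gripper":85,"travel":[54,0,0],"twist":[0,0,0]},{"gripper":85,"travel":[54,0,0],"twist":[0,0,0]},{"gripper":85,"travel":[54,0,0],"twist":[0,0,0]},{"gripper":85,"travel":[54,0,0],"twist":[0,0,0]},{"gripper":85,"travel":[54,0,0],"twist":[0,0,0]},{"gripper":85,"travel":[54,0,0],"twist":[0,0,0]},{"gripper":85,"travel":[0,0,0],"twist":[0,0,0]},{"gripper":85,"travel":[0,0,0],"twist":[0,0,0]}]'
python3 - <<'E'
from h import *
import pickle
c=cal("wrist");im=bot.camera("wrist");cv2.imwrite("pics/w1.png",im[:,:,::-1]);pickle.dump(c,open("w1.pkl","wb"))
print(bot.get_obs()["ee_pos"],bot.get_obs()["tcp_rot"],proj(c,(0.533,-0.349,0.072)))
E
```

```text
time: 1.1
ee_pos: [0.5321, -0.3522, 0.2307]
tcp_rot: [-179.9, 0.0, 26.0]
wrist_force: [-0.3, 0.7, -0.3]
opening: 0.0851
grasp_force: 0.0
[ 0.53163682 -0.35266416  0.23113217] [-1.79979168e+02  2.79082079e-02  2.59745322e+01] [313.37552763 185.79769748]
```

View pics/w1.png

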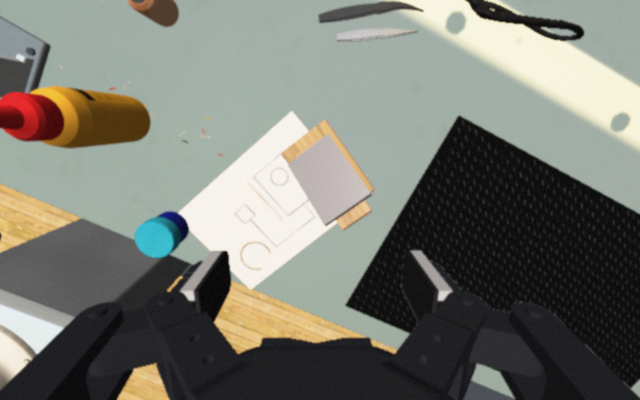

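The wrist view shows the grey tray on the stand with corners near (333,133), (373,190), (327,224) and (290,163). Its high end is at lower right, nearer the robot. I'll fit its outline next and fly to the frame.

```bash
cat > stand.py <<'E'
from h import *
import pickle,sys
np.set_printoptions(precision=4,suppress=True)
c=pickle.load(open("w1.pkl","rb"));im=cv2.imread("pics/w1.png")
k=4;big=cv2.resize(im,None,fx=k,fy=k,interpolation=cv2.INTER_CUBIC).astype(int)
hsv=cv2.cvtColor(big.clip(0,255).astype(np.uint8),cv2.COLOR_BGR2HSV)
print(im[175,335],im[150,320],im[100,300],im[210,265])
ref=im[170:190,325:345].reshape(-1,3).mean(0)
m=(np.abs(big-ref).max(2)<28).astype(np.uint8)
m=cv2.morphologyEx(m,cv2.MORPH_OPEN,np.ones((9,9)))
n,l,st,ce=cv2.connectedComponentsWithStats(m);i=l[180*k,335*k];m=(l==i).astype(np.uint8)
cn=max(cv2.findContours(m,0,2)[0],key=cv2.contourArea)
a=cv2.approxPolyDP(cv2.convexHull(cn),0.03*cv2.arcLength(cn,True),True)[:,0]
print(cv2.contourArea(cn)/k/k);q=(a+.5)/k-.5;print(q)
hi=[p for p in q];hi.sort(key=lambda p:p@np.array([.575,.82]))
P=[plane(c,p,z) for p,z in zip(hi,[.0456,.0456,.0938,.0938])]
P=np.array(P);print(P)
ctr=P.mean(0);u=(P[2]+P[3]-P[0]-P[1])/2;print("ctr",ctr,"len",np.linalg.norm(u),"yaw",np.degrees(np.arctan2(u[1],u[0])),"w",np.linalg.norm(P[0]-P[1]),np.linalg.norm(P[2]-P[3]))
n=np.array([-np.sin(np.radians(35))*u[0],-np.sin(np.radians(35))*u[1],0])/np.hypot(*u[:2]);n[2]=np.cos(np.radians(35))
print("seat",ctr-.00575*n,"n",n)
E
python3 stand.py
python3 -m crank '[{"gripper":85,"travel":[30,-50,-20],"twist":[0,0,0]},{"gripper":85,"travel":[30,-50,-20],"twist":[0,0,0]},{"gripper":85,"travel":[20,-55,0],"twist":[0,0,0]},{"gripper":85,"travel":[20,-55,0],"twist":[0,0,0]},{"gripper":85,"travel":[20,-55,0],"twist":[0,0,0]},{"gripper":85,"travel":[20,-55,0],"twist":[0,0,0]},{"gripper":85,"travel":[10,-55,0],"twist":[0,0,0]},{"gripper":85,"travel":[10,-40,0],"twist":[0,0,0]},{"gripper":85,"travel":[0,0,0],"twist":[0,0,0]},{"gripper":85,"travel":[0,0,0],"twist":[0,0,0]}]'
python3 - <<'E'
from h import *
import pickle
c=cal("wrist");im=bot.camera("wrist");cv2.imwrite("pics/w2.png",im[:,:,::-1]);pickle.dump(c,open("w2.pkl","wb"))
cv2.imwrite("pics/w2b.png",cv2.resize(im[60:360,120:520,::-1],(800,600),interpolation=cv2.INTER_CUBIC))
print(bot.get_obs()["ee_pos"],proj(c,(0.52,0.1,0.072)))
E
```

```text
[184 186 195] [179 180 189] [169 176 162] [234 241 246]
3848.53125
[[328.375 134.125]
 [368.875 193.375]
 [323.125 223.375]
 [287.875 162.875]]
[[ 0.5867 -0.3409  0.0456]
 [ 0.5387 -0.3142  0.0456]
 [ 0.5067 -0.373   0.0938]
 [ 0.5547 -0.3996  0.0938]]
ctr [ 0.5467 -0.3569  0.0697] len 0.08246850446904279 yaw -118.58154152974646 w 0.05502289334498261 0.054850692770167866
seat [ 0.5451 -0.3598  0.065 ] n [0.2744 0.5037 0.8192]
time: 2.4
ee_pos: [0.4941, 0.0898, 0.2716]
tcp_rot: [180.0, -0.0, 25.9]
wrist_force: [0.8, 0.0, 0.2]
opening: 0.0848
grasp_force: 0.0
[0.49419955 0.08955072 0.27149636] [317.43091811 156.8686581 ]
```

View pics/w2.png

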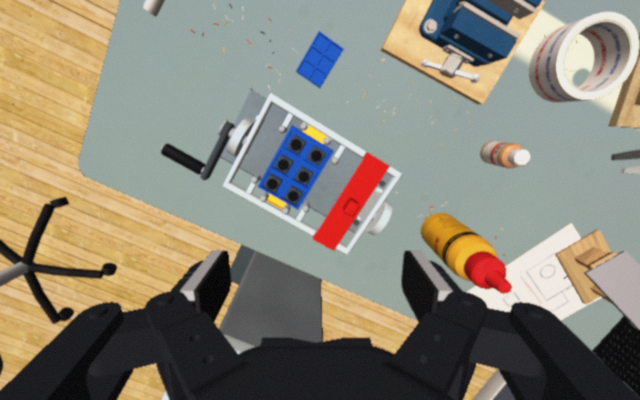

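The wrist view shows the frame. The blue tray is at about (297,167), the red bar centre at (351,203), the crank handle at (184,158), and the small blue look-alike at (320,58).

```bash
cat > frame.py <<'E'
from h import *
import pickle
np.set_printoptions(precision=4,suppress=True)
c=pickle.load(open("w2.pkl","rb"));im=cv2.imread("pics/w2.png")
k=4;big=cv2.resize(im,None,fx=k,fy=k,interpolation=cv2.INTER_CUBIC)
h=cv2.cvtColor(big,cv2.COLOR_BGR2HSV)
def rect(m,seed,zs):
    l=cv2.connectedComponents(m.astype(np.uint8))[1]
    i=np.bincount(l[int(seed[1]-15)*k:int(seed[1]+15)*k,int(seed[0]-15)*k:int(seed[0]+15)*k].ravel())[1:].argmax()+1
    cn=max(cv2.findContours((l==i).astype(np.uint8),0,2)[0],key=cv2.contourArea)
    for z in zs:
        P=np.array([plane(c,(p+.5)/k-.5,z) for p in cv2.convexHull(cn)[:,0]])
        r=cv2.minAreaRect((P[:,:2]*1000).astype(np.float32));print(z,r)
    return r
print("blue");rect((h[:,:,0]>100)&(h[:,:,0]<130)&(h[:,:,1]>110),(297,167),[.0695,.074])
print("red");rect(((h[:,:,0]<8)|(h[:,:,0]>172))&(h[:,:,1]>140),(352,200),[.0905])
# crank handle: dark pixels
m=(h[:,:,2]<60).astype(np.uint8);l=cv2.connectedComponents(m)[1];i=l[158*k,184*k];print(i)
cn=max(cv2.findContours((l==i).astype(np.uint8),0,2)[0],key=cv2.contourArea)
r=cv2.minAreaRect(cn);print([v/k for v in r[0]],[v/k for v in r[1]],r[2],plane(c,[v/k for v in r[0]],.075))
E
python3 frame.py
```

```text
blue
0.0695 ((495.4405517578125, 118.23094940185547), (57.82725524902344, 84.56694793701172), 84.85453033447266)
0.074 ((496.2484130859375, 118.26156616210938), (57.07221221923828, 83.46272277832031), 84.85455322265625)
red
0.0905 ((490.0174560546875, 44.52401351928711), (30.964069366455078, 119.19921112060547), 85.36857604980469)
12
[183.15696716308594, 158.83297729492188] [44.76323318481445, 11.438796997070312] 28.70595359802246 [0.4503 0.239  0.075 ]
```

```bash
cat >> h.py <<'E'
from scipy.spatial.transform import Rotation as Ro
np.set_printoptions(precision=4,suppress=True)
SEAT=np.array([.545,-.360,.065]);UY=np.radians(-118.6);FC=np.array([.4955,.1182,.075]);FY=np.radians(-4.8)
def slopeR(yaw=UY):
    n=np.array([-.5736*np.cos(yaw),-.5736*np.sin(yaw),.8192]);y=np.array([-np.sin(yaw),np.cos(yaw),0])
    y=y if y[1]<0 else -y
    z=-n;return Ro.from_matrix(np.array([np.cross(y,z),y,z]).T),n
def downR(yaw): return Ro.from_euler("xyz",[np.pi,0,yaw])
def fpt(x,y,z):  # frame coords mm -> world m (z world)
    c,s=np.cos(FY),np.sin(FY);return np.array([FC[0]+(c*x-s*y)/1e3,FC[1]+(s*x+c*y)/1e3,z/1e3])
def plan(wps,start=None):
    """wps: list of (pos,Ro,N)"""
    if start is None:
        o=bot.get_obs();print("q",o["q"]);p=o["ee_pos"];R=Ro.from_euler("xyz",o["tcp_rot"],degrees=True)
    else:p,R=start
    for P,Q,N in wps:
        w=(R.inv()*Q).as_rotvec();d=(np.array(P)-p)/N
        for i in range(N):
            t=(R*Ro.from_rotvec(w*i/N)).inv().apply(d)*1000
            print("t",t.round(1),"w",(w/N).round(4))
        p,R=np.array(P),Q
        print('--')
E
python3 - <<'E'
from h import *
Q,n=slopeR();print(Q.as_euler("xyz",degrees=True))
plan([((.60,-.30,.26),Q,9),(SEAT+.06*n,Q,3),(SEAT-.010*n,Q,2)])
E
```

```text
[180.      34.9995  61.4   ]
q [ 10.2788  -0.5144   8.9269  99.4188  -0.0142 164.3703]
t [-8.3 44.1  1.3] w [-0.021  -0.0657 -0.0667]
t [-11.1  43.4   2.8] w [-0.021  -0.0657 -0.0667]
t [-13.7  42.5   4.6] w [-0.021  -0.0657 -0.0667]
t [-16.2  41.4   6.4] w [-0.021  -0.0657 -0.0667]
t [-18.4  40.    8.4] w [-0.021  -0.0657 -0.0667]
t [-20.4  38.6  10.5] w [-0.021  -0.0657 -0.0667]
t [-22.2  36.9  12.7] w [-0.021  -0.0657 -0.0667]
t [-23.6  35.1  15. ] w [-0.021  -0.0657 -0.0667]
t [-24.9  33.1  17.3] w [-0.021  -0.0657 -0.0667]
--
t [15.7 -6.5 48.3] w [0. 0. 0.]
t [15.7 -6.5 48.3] w [0. 0. 0.]
t [15.7 -6.5 48.3] w [0. 0. 0.]
--
t [-0. -0. 35.] w [0. 0. 0.]
t [-0. -0. 35.] w [0. 0. 0.]
--
```

```bash
python3 -m crank '[{"gripper":76,"travel":[-8,44,1],"twist":[-0.021,-0.066,-0.067]},{"gripper":76,"travel":[-11,43,3],"twist":[-0.021,-0.066,-0.067]},{"gripper":76,"travel":[-14,42,5],"twist":[-0.021,-0.066,-0.067]},{"gripper":76,"travel":[-16,41,6],"twist":[-0.021,-0.066,-0.067]},{"gripper":76,"travel":[-18,40,8],"twist":[-0.021,-0.066,-0.067]},{"gripper":76,"travel":[-20,39,10],"twist":[-0.021,-0.066,-0.067]},{"gripper":76,"travel":[-22,37,13],"twist":[-0.021,-0.066,-0.067]},{"gripper":76,"travel":[-24,35,15],"twist":[-0.021,-0.066,-0.067]},{"gripper":76,"travel":[-25,33,17],"twist":[-0.021,-0.066,-0.067]},{"gripper":76,"travel":[0,0,0],"twist":[0,0,0]},{"gripper":76,"travel":[0,0,0],"twist":[0,0,0]}]'
python3 - <<'E'
from h import *
Q,n=slopeR()
plan([(SEAT+.05*n,Q,3),(SEAT-.010*n,Q,2)])
c=cal("wrist");im=bot.camera("wrist");cv2.imwrite("pics/w3.png",im[:,:,::-1])
import pickle;pickle.dump(c,open("w3.pkl","wb"))
v=np.array([np.cos(UY)*.8192,np.sin(UY)*.8192,.5736]);s=np.array([-np.sin(UY),np.cos(UY),0])
E=[proj(c,SEAT+.00575*n+a*.042*v+b*.0285*s) for a,b in [(1,1),(1,-1),(-1,-1),(-1,1)]];print(np.array(E))
h=cv2.cvtColor(im,cv2.COLOR_RGB2HSV);m=(np.abs(im.astype(int)-im[int(np.mean([e[1] for e in E])),int(np.mean([e[0] for e in E]))]).max(2)<25).astype(np.uint8)
p=np.mean(E,0).astype(int);l=cv2.connectedComponents(m)[1];cn=max(cv2.findContours((l==l[p[1],p[0]]).astype(np.uint8),0,2)[0],key=cv2.contourArea)
print(cv2.boxPoints(cv2.minAreaRect(cn)), cv2.contourArea(cn))
E
```

```text
time: 3.82
ee_pos: [0.6008, -0.2978, 0.2605]
tcp_rot: [-179.8, 35.1, 61.6]
wrist_force: [-0.0, -0.6, -0.2]
opening: 0.0759
grasp_force: 0.0
q [-12.7651  31.1034  39.9679 109.7833 -33.5922 108.9818]
t [15.3 -6.3 52.2] w [-0.0003  0.0007  0.001 ]
t [15.3 -6.3 52.3] w [-0.0003  0.0007  0.001 ]
t [15.2 -6.4 52.3] w [-0.0003  0.0007  0.001 ]
--
t [-0.  0. 30.] w [0. 0. 0.]
t [-0.  0. 30.] w [0. 0. 0.]
--
[[323.5556 176.6344]
 [275.8168 176.482 ]
 [273.1609 102.1354]
 [324.3471 102.2993]]
[[182. 176.]
 [182. 101.]
 [324. 101.]
 [324. 176.]] 3615.5
```

```bash
python3 -m crank '[{"gripper":72,"travel":[15,-6,52],"twist":[0,0,0]},{"gripper":72,"travel":[15,-6,52],"twist":[0,0,0]},{"gripper":72,"travel":[15,-6,52],"twist":[0,0,0]},{"gripper":72,"travel":[0,0,30],"twist":[0,0,0]},{"gripper":72,"travel":[0,0,20],"twist":[0,0,0]},{"gripper":72,"travel":[0,0,10],"twist":[0,0,0]},{"gripper":72,"travel":[0,0,0],"twist":[0,0,0]},{"gripper":50,"travel":[0,0,0],"twist":[0,0,0]},{"gripper":50,"travel":[0,0,0],"twist":[0,0,0]},{"gripper":50,"travel":[0,0,0],"twist":[0,0,0]},{"gripper":50,"travel":[0,0,0],"twist":[0,0,0]}]' 40
python3 - <<'E'
from h import *
Q,n=slopeR();o=bot.get_obs();print((o["ee_pos"]-SEAT)@n,o["ee_pos"]-SEAT,o["tcp_rot"])
E
```

```text
time: 5.25
ee_pos: [0.5448, -0.3649, 0.0596]
tcp_rot: [180.0, 35.1, 61.7]
wrist_force: [0.2, 5.0, 5.3]
opening: 0.0559
grasp_force: 43.0
-0.006972309421270886 [-0.0002 -0.0049 -0.0054] [179.9926  35.1393  61.7013]
```

```bash
python3 -m crank '[{"gripper":50,"travel":[0,0,-10],"twist":[0,0,0]},{"gripper":50,"travel":[0,0,-25],"twist":[0,0,0]},{"gripper":50,"travel":[0,0,-35],"twist":[0,0,0]},{"gripper":50,"travel":[0,0,-35],"twist":[0,0,0]},{"gripper":50,"travel":[0,0,-30],"twist":[0,0,0]},{"gripper":50,"travel":[0,0,0],"twist":[0,0,0]},{"gripper":50,"travel":[0,0,0],"twist":[0,0,0]}]'
python3 - <<'E'
from h import *
o=bot.get_obs();print(o["ee_pos"],o["tcp_rot"],o["q"])
S=bot.camera("scene");D=bot.camera("side");W=bot.camera("wrist")
p=proj(cal("scene"),o["ee_pos"]);q=proj(cal("side"),o["ee_pos"]);w=proj(cal("wrist"),o["ee_pos"]);print(p,q,w)
def crop(im,c,hw,hh,s):
    x,y=int(np.clip(c[0],hw,640-hw)),int(np.clip(c[1],hh,400-hh));return cv2.resize(im[y-hh:y+hh,x-hw:x+hw],s,interpolation=cv2.INTER_CUBIC)
C=np.vstack([np.hstack([crop(S,p,50,37,(400,296)),crop(D,q,50,37,(400,296))]),np.hstack([crop(W,w,160,118,(400,296)),np.zeros((296,400,3),np.uint8)])])
cv2.imwrite("pics/g1.png",C[:,:,::-1])
E
```

```text
time: 6.12
ee_pos: [0.5806, -0.297, 0.1676]
tcp_rot: [-179.8, 35.2, 61.8]
wrist_force: [0.6, 0.1, -0.9]
opening: 0.0556
grasp_force: 43.2
[ 0.5806 -0.297   0.1676] [-179.7899   35.1609   61.7786] [-13.0582  25.8806  22.3858  97.1846 -33.7012 108.4729]
[371.9152 121.9252] [301.4556 153.3984] [316.0272 255.128 ]
```

View pics/g1.png

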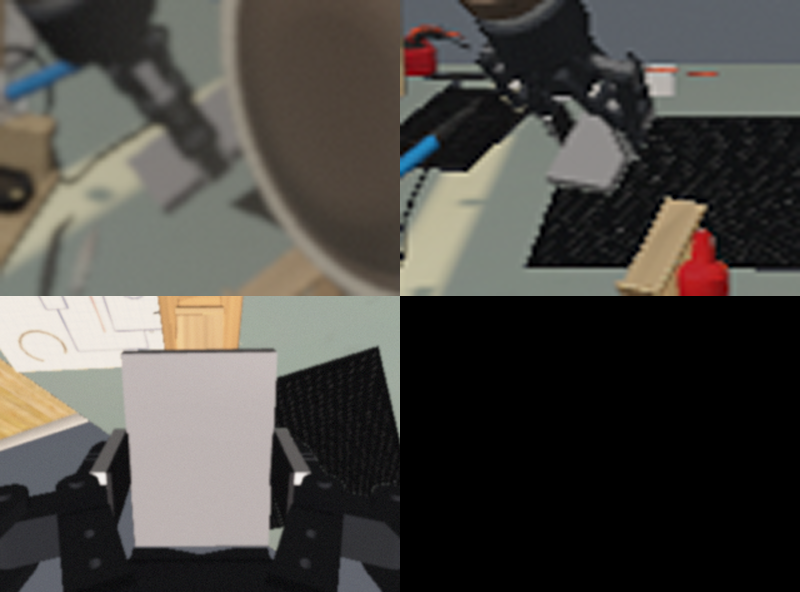

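The tray is held squarely between the pads and the stand is empty. In the wrist crop its corners are about (122,350), (276,350), (270,546) and (132,546). I'll measure its pose in the hand, then plan the carry.

```bash
cat > inhand.py <<'E'
from h import *
def measure(lo,hi,sz=(.084,.057),seedoff=0,dbg=None):
    o=bot.get_obs();f,cx,cy,T=cal("wrist");im=bot.camera("wrist")
    R=Ro.from_euler("xyz",o["tcp_rot"],degrees=True)
    k=4;big=cv2.resize(im,None,fx=k,fy=k,interpolation=cv2.INTER_CUBIC)
    h=cv2.cvtColor(big,cv2.COLOR_RGB2HSV);m=cv2.inRange(h,lo,hi);m=cv2.morphologyEx(m,cv2.MORPH_OPEN,np.ones((17,17)))
    w=proj((f,cx,cy,T),o["ee_pos"]);l=cv2.connectedComponents(m)[1];i=l[int(w[1]-15)*k,int(w[0])*k]
    print("seed hsv",h[int(w[1]-15)*k,int(w[0])*k],i)
    cn=max(cv2.findContours((l==i).astype(np.uint8),0,2)[0],key=cv2.contourArea);hl=cv2.convexHull(cn)
    a=None
    for e in np.arange(.02,.1,.005):
        a=cv2.approxPolyDP(hl,e*cv2.arcLength(hl,True),True)[:,0]
        if len(a)==4:break
    q=(a+.5)/k-.5
    q=q[np.argsort(np.arctan2(*(q-q.mean(0)).T[::-1]))] # TL,TR,BR,BL
    print(q.round(1).tolist())
    X,Y=sz[0]/2,sz[1]/2
    # tool x is up in image, tool y to the right? test sign
    yr=proj((f,cx,cy,T),o["ee_pos"]+R.apply([0,.01,0]))[0]-w[0]>0;s=1 if yr else -1
    O=np.array([[X,-s*Y,0],[X,s*Y,0],[-X,s*Y,0],[-X,-s*Y,0]])
    K=np.array([[f,0,cx],[0,f,cy],[0,0,1]])
    ok,rv,tv=cv2.solvePnP(O,q,K,None);Rc=Ro.from_rotvec(rv.ravel())
    er=cv2.projectPoints(O,rv,tv,K,None)[0][:,0]-q
    C=T[:3,:3].T@(tv.ravel()-T[:3,3]);RT=Ro.from_matrix(T[:3,:3].T)*Rc
    t=R.inv().apply(C-o["ee_pos"])*1e3
    print("face centre in tool mm",t,"rotvec in tool deg",np.degrees((R.inv()*RT).as_rotvec()),"err px",np.abs(er).max())
    return t
if __name__=="__main__":
    import sys
    measure((0,0,140),(179,40,215))
    plan([((.56,-.18,.27),downR(np.radians(95)),6),((.505,-.0,.26),downR(np.radians(140)),5),(fpt(0,0,170),downR(FY+np.pi),4)])
E
python3 inhand.py
```

```text
seed hsv [  9  14 188] 1
[[-0.4, -0.4], [441.4, -0.4], [521.9, 291.4], [264.4, 335.9]]
face centre in tool mm [ 49.1987   1.5259 -84.8838] rotvec in tool deg [ 15.4316  14.6533 -14.05  ] err px 84.47846407745794
q [-13.0944  25.876   22.3755  97.2182 -33.7068 108.4871]
t [  2.9 -12.3 -22.9] w [-0.0304  0.0992 -0.0938]
t [  6.3 -11.2 -22.8] w [-0.0304  0.0992 -0.0938]
t [  9.5  -9.8 -22.3] w [-0.0304  0.0992 -0.0938]
t [ 12.6  -8.  -21.5] w [-0.0304  0.0992 -0.0938]
t [ 15.3  -6.1 -20.3] w [-0.0304  0.0992 -0.0938]
t [ 17.7  -4.  -18.8] w [-0.0304  0.0992 -0.0938]
--
t [36.8 -7.8  2. ] w [-0.      0.     -0.1571]
t [37.6 -2.   2. ] w [-0.      0.     -0.1571]
t [37.4  3.9  2. ] w [-0.      0.     -0.1571]
t [36.4  9.7  2. ] w [-0.      0.     -0.1571]
t [34.4 15.3  2. ] w [-0.      0.     -0.1571]
--
t [20.8 21.1 22.5] w [-0.      0.     -0.1536]
t [17.3 24.  22.5] w [-0.      0.     -0.1536]
t [13.5 26.4 22.5] w [-0.      0.     -0.1536]
t [ 9.3 28.2 22.5] w [-0.      0.     -0.1536]
--
```

```bash
python3 -m crank '[{"gripper":50,"travel":[3,-12,-23],"twist":[-0.030,0.099,-0.094]},{"gripper":50,"travel":[6,-11,-23],"twist":[-0.030,0.099,-0.094]},{"gripper":50,"travel":[10,-10,-22],"twist":[-0.030,0.099,-0.094]},{"gripper":50,"travel":[13,-8,-22],"twist":[-0.030,0.099,-0.094]},{"gripper":50,"travel":[15,-6,-20],"twist":[-0.030,0.099,-0.094]},{"gripper":50,"travel":[18,-4,-19],"twist":[-0.030,0.099,-0.094]},{"gripper":50,"travel":[37,-8,2],"twist":[0,0,-0.157]},{"gripper":50,"travel":[38,-2,2],"twist":[0,0,-0.157]},{"gripper":50,"travel":[37,4,2],"twist":[0,0,-0.157]},{"gripper":50,"travel":[36,10,2],"twist":[0,0,-0.157]},{"gripper":50,"travel":[34,15,2],"twist":[0,0,-0.157]},{"gripper":50,"travel":[0,0,0],"twist":[0,0,0]}]'
python3 - <<'E'
from inhand import *
measure((0,6,150),(25,30,200))
plan([(fpt(0,0,170),downR(FY+np.pi),4)])
E
```

```text
time: 7.82
ee_pos: [0.5053, 0.0018, 0.2607]
tcp_rot: [-179.9, -0.0, 140.2]
wrist_force: [-0.3, -0.9, -1.1]
opening: 0.0557
grasp_force: 43.1
seed hsv [  0  17 153] 14
[[308.4, 229.6], [354.6, 227.6], [369.1, 296.9], [310.6, 308.6]]
face centre in tool mm [-77.5868  20.6195 139.3923] rotvec in tool deg [ -3.4326 -51.3605  -6.8825] err px 2.9349202504334926
q [ 0.1354 -0.2951  7.9311 98.2765 -0.0808 40.0718]
t [20.8 20.9 22.6] w [-0.0004 -0.0001 -0.1533]
t [17.4 23.8 22.7] w [-0.0004 -0.0001 -0.1533]
t [13.5 26.2 22.7] w [-0.0004 -0.0001 -0.1533]
t [ 9.4 27.9 22.7] w [-0.0004 -0.0001 -0.1533]
--
```

```bash
python3 -m crank '[{"gripper":50,"travel":[21,21,20],"twist":[0,0,-0.153]},{"gripper":50,"travel":[17,24,20],"twist":[0,0,-0.153]},{"gripper":50,"travel":[13,26,20],"twist":[0,0,-0.153]},{"gripper":50,"travel":[9,28,20],"twist":[0,0,-0.153]},{"gripper":50,"travel":[0,0,0],"twist":[0,0,0]},{"gripper":50,"travel":[0,0,0],"twist":[0,0,0]}]'
python3 - <<'E'
from h import *
o=bot.get_obs();print(o["ee_pos"],o["tcp_rot"],o["q"])
im=bot.camera("wrist");w=proj(cal("wrist"),o["ee_pos"]).astype(int);print(w)
import pickle;pickle.dump((o,cal("wrist")),open("w4.pkl","wb"))
cv2.imwrite("pics/w4.png",im[:,:,::-1])
h=cv2.cvtColor(im,cv2.COLOR_RGB2HSV);print(h[w[1]-80:w[1]+60:10,w[0]].tolist())
E
```

```text
time: 8.62
ee_pos: [0.4975, 0.1166, 0.1811]
tcp_rot: [-179.9, -0.0, 174.9]
wrist_force: [0.4, -0.5, 0.5]
opening: 0.0558
grasp_force: 43.1
[0.4975 0.1166 0.1811] [-179.9128   -0.026   174.899 ] [13.2264 -1.063  -1.6948 89.4202 -0.0746 18.3274]
[316 254]
[[109, 210, 204], [4, 13, 159], [6, 16, 159], [0, 13, 159], [177, 16, 161], [6, 16, 161], [3, 15, 158], [6, 16, 161], [8, 17, 162], [8, 13, 160], [6, 16, 159], [0, 13, 158], [3, 14, 159], [3, 16, 160]]
```

View pics/w4.png

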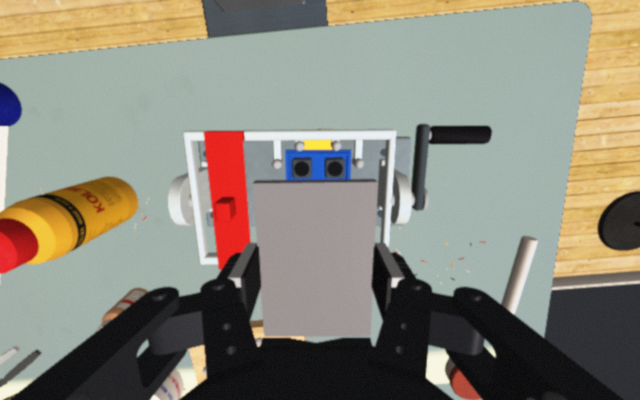

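The view shows the tray squarely above the frame with corners near (256,182), (377,180), (372,336) and (263,337). Four pins show at (278,163), (300,146), (336,146) and (360,162), with the blue tray between them and the crank handle at (462,134).

```bash
python3 - <<'E'
from h import *
import pickle
o,cam=pickle.load(open("w4.pkl","rb"));f,cx,cy,T=cam
im=cv2.imread("pics/w4.png");k=4;big=cv2.resize(im,None,fx=k,fy=k,interpolation=cv2.INTER_CUBIC)
R=Ro.from_euler("xyz",o["tcp_rot"],degrees=True)
m=np.zeros((big.shape[0]+2,big.shape[1]+2),np.uint8)
cv2.floodFill(big.copy(),m,(316*k,254*k),0,(14,)*3,(14,)*3,4|cv2.FLOODFILL_FIXED_RANGE|cv2.FLOODFILL_MASK_ONLY)
m=cv2.morphologyEx(m[1:-1,1:-1],cv2.MORPH_OPEN,np.ones((15,15)))
cn=max(cv2.findContours(m,0,2)[0],key=cv2.contourArea);pts=((cn[:,0]+.5)/k-.5)
print(pts.min(0),pts.max(0))
# top edge & side edges by line fits
def fit(sel):
    p=pts[sel];l=cv2.fitLine(p.astype(np.float32),cv2.DIST_HUBER,0,.01,.01).ravel();return np.cross([*l[2:],1],[*(l[2:]+l[:2]),1])
x,y=pts.T
top=fit((y<190)&(x>265)&(x<368));L=fit((x<275)&(y>190)&(y<235));Rr=fit((x>360)&(y>190)&(y<235));bot_=fit((y>325)&(x>275)&(x<360))
X=lambda a,b:(lambda v:v[:2]/v[2])(np.cross(a,b))
q=np.array([X(top,L),X(top,Rr),X(bot_,Rr),X(bot_,L)]);print(q)
# cast onto face plane: tool z = d  (level), find d from 57 mm width of top edge
for d in (-12,-14,-16,-18):
    P=np.array([plane(cam,p,o["ee_pos"][2]-d/1e3) for p in q]);t=R.inv().apply(P-o["ee_pos"])*1e3
    print(d,"W",np.linalg.norm(t[0]-t[1]),np.linalg.norm(t[2]-t[3]),"L",np.linalg.norm(t[0]-t[3]),"c",t.mean(0),"yaw",np.degrees(np.arctan2(*(t[1]-t[0])[:2])))
# pins and frame
for p in [(278,163),(300,146),(336,146),(360,162)]:
    P=plane(cam,p,.087)-FC;c_,s_=np.cos(FY),np.sin(FY);print("pin",(c_*P[0]+s_*P[1])*1e3,(-s_*P[0]+c_*P[1])*1e3)
h=cv2.cvtColor(big,cv2.COLOR_BGR2HSV);mm=cv2.inRange(h,(100,110,60),(130,255,255));mm[190*k:]=0;l,st=cv2.connectedComponentsWithStats(mm)[1:3]
i=l[152*k:180*k,290*k:345*k];i=np.bincount(i[i>0]).argmax();a,b,w,hh=st[i,:4];print("blue px",a/k,(a+w)/k,b/k)
for p in [(a/k,165),((a+w)/k,165)]:
    P=plane(cam,p,.0695)-FC;print("blue edge frame y",(-s_*P[0]+c_*P[1])*1e3)
E
```

```text
[251.375 182.375] [376.625 336.125]
[[251.1603 184.0487]
 [376.7793 182.4519]
 [371.1782 336.4546]
 [263.9916 334.7469]]
-12 W 57.448540776198364 57.48176420856503 L 82.50935540490894 c [ -0.0018  -0.0794 -11.9999] yaw 0.7727443745091869
-14 W 56.57005862348811 56.60277401523284 L 81.24765240644261 c [  1.0679  -0.0795 -13.9994] yaw 0.7727443745091446
-16 W 55.69157647077781 55.723783821900625 L 79.98594940797632 c [  2.1377  -0.0796 -15.9989] yaw 0.7727443745091525
-18 W 54.81309431806755 54.84479362856842 L 78.72424640951003 c [  3.2075  -0.0797 -17.9984] yaw 0.7727443745092196
pin -33.59170083971267 -32.31928970284488
pin -47.10987025976895 -14.168501176445803
pin -46.9664831591275 14.610285259519165
pin -34.07944641320517 34.25785423390229
blue px 285.25 351.5 149.75
blue edge frame y -28.367201021433875
blue edge frame y 29.531867774091108
```

```bash
python3 -m crank '[{"gripper":50,"travel":[1.4,1,20],"twist":[0,0,0.003]},{"gripper":50,"travel":[1.4,0.9,30],"twist":[0,0,0.003]},{"gripper":50,"travel":[0,0,26],"twist":[0,0,0]},{"gripper":50,"travel":[0,0,9],"twist":[0,0,0]},{"gripper":50,"travel":[0,0,0],"twist":[0,0,0]},{"gripper":50,"travel":[0,0,0],"twist":[0,0,0]},{"gripper":50,"travel":[0,0,0],"twist":[0,0,0]}]'
python3 - <<'E'
from h import *
o=bot.get_obs();cam=cal("wrist");im=bot.camera("wrist");print(o["ee_pos"],o["tcp_rot"],(fpt(-.7,.5,95)-o["ee_pos"])*1e3)
cv2.imwrite("pics/w5.png",im[:,:,::-1])
c_,s_=np.cos(FY),np.sin(FY)
for x,y in [(-33,-34),(-33,34),(-47.5,-15),(-47.5,15)]: print(proj(cam,fpt(x,y+.5,87)).round(1))
cv2.imwrite("pics/w5c.png",cv2.resize(im[90:390,160:480,::-1],(800,600),interpolation=cv2.INTER_CUBIC))
E
```

```text
time: 9.55
ee_pos: [0.495, 0.1197, 0.0968]
tcp_rot: [-180.0, 0.0, 174.7]
wrist_force: [0.2, 0.2, -0.1]
opening: 0.0558
grasp_force: 43.1
[0.495  0.1197 0.0968] [-179.9601    0.0403  174.748 ] [-0.1174 -0.9147 -1.782 ]
[250.5 192.6]
[377.2 191.6]
[284.9 165.4]
[342.2 165. ]
```

View pics/w5c.png

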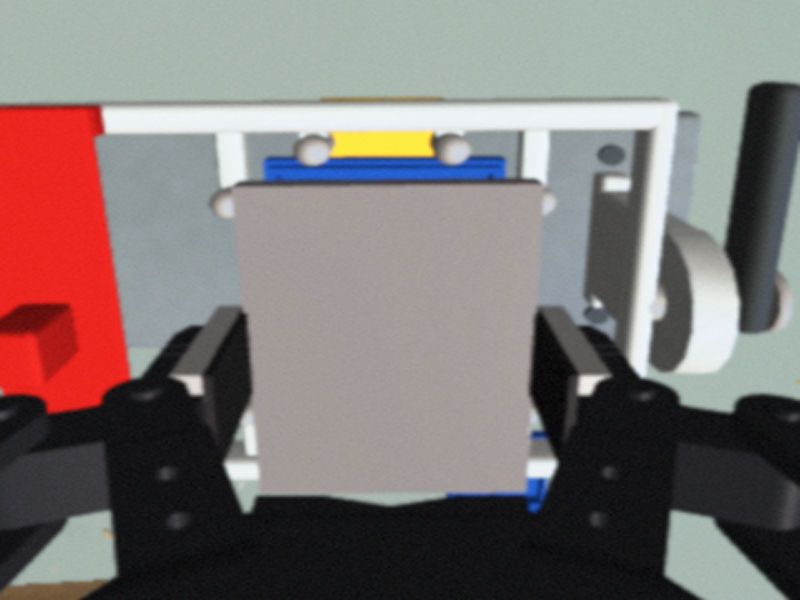

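The pins in the crop, at (314,150) and (453,150), match the prediction. The tray is parallel to the rail and about 0.9 mm too far towards +y. I'll correct that and lower it.

```bash
python3 -m crank '[{"gripper":50,"travel":[0.2,-0.9,5],"twist":[0,0,0]},{"gripper":50,"travel":[0,0,6],"twist":[0,0,0]},{"gripper":50,"travel":[0,0,6],"twist":[0,0,0]},{"gripper":50,"travel":[0,0,4],"twist":[0,0,0]},{"gripper":50,"travel":[0,0,2],"twist":[0,0,0]},{"gripper":50,"travel":[0,0,0],"twist":[0,0,0]},{"gripper":50,"travel":[0,0,0],"twist":[0,0,0]},{"gripper":50,"travel":[0,0,0],"twist":[0,0,0]}]'
```

```text
time: 10.6
ee_pos: [0.4946, 0.1187, 0.0731]
tcp_rot: [-179.9, 0.0, 174.8]
wrist_force: [5.0, -1.5, 4.0]
opening: 0.0556
grasp_force: 43.5
```

```bash
python3 -m crank '[{"gripper":50,"travel":[-0.8,0,1],"twist":[0,0,0]},{"gripper":50,"travel":[0,0,0],"twist":[0,0,0]},{"gripper":50,"travel":[0,0,0],"twist":[0,0,0]},{"gripper":68,"travel":[0,0,0],"twist":[0,0,0]},{"gripper":68,"travel":[0,0,0],"twist":[0,0,0]},{"gripper":68,"travel":[0,0,0],"twist":[0,0,0]},{"gripper":68,"travel":[0,0,-30],"twist":[0,0,0]},{"gripper":68,"travel":[0,0,-40],"twist":[0,0,0]},{"gripper":40,"travel":[0,0,-40],"twist":[0,0,0]},{"gripper":40,"travel":[0,0,0],"twist":[0,0,0]},{"gripper":40,"travel":[0,0,0],"twist":[0,0,0]}]'
python3 - <<'E'
from h import *
import pickle
o=bot.get_obs();cam=cal("wrist");W=bot.camera("wrist");D=bot.camera("side")
print(o["ee_pos"],o["tcp_rot"],o["q"])
q=proj(cal("side"),FC).astype(int);w=proj(cam,FC).astype(int);print(w,q)
pickle.dump((o,cam),open("w6.pkl","wb"));cv2.imwrite("pics/w6.png",W[:,:,::-1])
C=np.hstack([cv2.resize(W[w[1]-70:w[1]+70,w[0]-70:w[0]+70],(400,400),interpolation=cv2.INTER_CUBIC),cv2.resize(D[q[1]-35:q[1]+35,q[0]-35:q[0]+35],(400,400),interpolation=cv2.INTER_CUBIC)])
cv2.imwrite("pics/p1.png",C[:,:,::-1])
E
```

```text
time: 11.98
ee_pos: [0.4948, 0.1187, 0.1809]
tcp_rot: [-179.9, -0.1, 174.8]
wrist_force: [0.2, -0.1, -0.7]
opening: 0.0398
grasp_force: 0.0
[0.4948 0.1187 0.1809] [-179.9165   -0.098   174.7618] [13.5167 -1.289  -1.9366 89.4721 -0.0476 18.7549]
[315 202] [321 242]
```

View pics/p1.png

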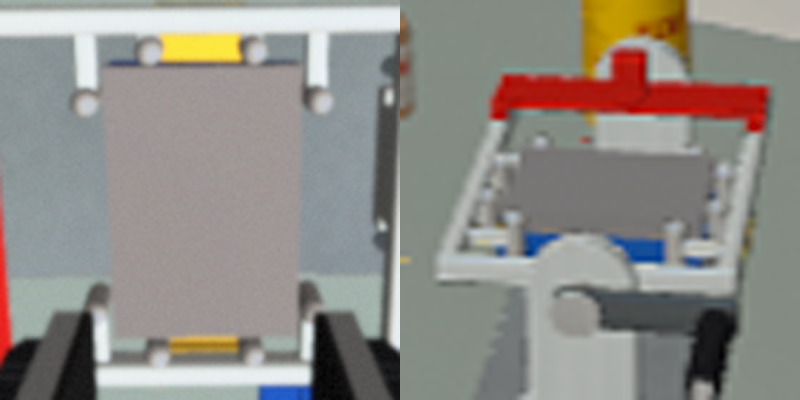

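The grey tray sits level between all eight pins, blue rim showing beneath it in the side view. Next I'll locate the red knob and plan the pinch.

```bash
python3 - <<'E'
from h import *
import pickle
c_,s_=np.cos(FY),np.sin(FY)
fr=lambda P:np.array([c_*(P[0]-FC[0])+s_*(P[1]-FC[1]),-s_*(P[0]-FC[0])+c_*(P[1]-FC[1])])*1e3
c2=pickle.load(open("w2.pkl","rb"));print("w2 knob",fr(plane(c2,(351,203.5),.1105)))
o4,c4=pickle.load(open("w4.pkl","rb"))
for y in(-95,-65,65-130): pass
im=cv2.imread("pics/w4.png");h=cv2.cvtColor(im,cv2.COLOR_BGR2HSV)
m=cv2.inRange(h,(0,140,60),(8,255,255))|cv2.inRange(h,(172,140,60),(179,255,255))
for r in (145,155,165,180): 
    x=np.where(m[r,190:270])[0]+190;print("strap y",fr(plane(c4,(x.min()-.5,r),.0905))[1],fr(plane(c4,(x.max()+.5,r),.0905))[1])
o6,c6=pickle.load(open("w6.pkl","rb"));im=cv2.imread("pics/w6.png");g=im[...,::-1].astype(int)
# grey tray edges at rows
b=cv2.GaussianBlur(cv2.cvtColor(im,cv2.COLOR_BGR2GRAY),(3,3),0).astype(int)
q=proj(c6,fpt(0,0,85.5));print(q)
m=np.zeros((402,642),np.uint8);cv2.floodFill(im.copy(),m,(int(q[0]),int(q[1])),0,(16,)*3,(16,)*3,4|cv2.FLOODFILL_FIXED_RANGE|cv2.FLOODFILL_MASK_ONLY);m=m[1:-1,1:-1]
m=cv2.morphologyEx(m,cv2.MORPH_OPEN,np.ones((5,5)));cn=max(cv2.findContours(m,0,2)[0],key=cv2.contourArea)
P=np.array([fr(plane(c6,p,.0855)) for p in cv2.convexHull(cn)[:,0]]);print("grey",cv2.minAreaRect(P.astype(np.float32)))
plan([(fpt(0,-76,150),downR(np.radians(85.2)),9)])
E
```

```text
w2 knob [  5.3548 -70.4432]
strap y -89.16699519989251 -59.22988048248742
strap y -89.23682922079927 -59.01817650452175
strap y -88.50501828575639 -58.80245311066945
strap y -89.01001197623482 -58.878163650208066
[315.6027 205.8802]
grey ((-0.7361869812011719, -14.767925262451172), (88.8433837890625, 83.093017578125), 89.57817077636719)
q [13.5179 -1.2686 -1.9846 89.4751 -0.0483 18.7556]
t [-0.2 -8.5  3.4] w [-0.0004 -0.0001  0.1737]
t [-1.7 -8.3  3.4] w [-0.0004 -0.0001  0.1737]
t [-3.1 -7.9  3.4] w [-0.0004 -0.0001  0.1737]
t [-4.4 -7.3  3.4] w [-0.0004 -0.0001  0.1737]
t [-5.6 -6.4  3.4] w [-0.0004 -0.0001  0.1737]
t [-6.6 -5.3  3.4] w [-0.0004 -0.0001  0.1737]
t [-7.4 -4.1  3.4] w [-0.0004 -0.0001  0.1737]
t [-8.  -2.8  3.4] w [-0.0004 -0.0001  0.1737]
t [-8.4 -1.3  3.4] w [-0.0004 -0.0001  0.1737]
--
```

```bash
python3 -m crank '[{"gripper":40,"travel":[0,-8,2],"twist":[0,0,0.174]},{"gripper":40,"travel":[-2,-8,2],"twist":[0,0,0.174]},{"gripper":40,"travel":[-3,-8,2],"twist":[0,0,0.174]},{"gripper":40,"travel":[-4,-7,2],"twist":[0,0,0.174]},{"gripper":40,"travel":[-6,-6,2],"twist":[0,0,0.174]},{"gripper":40,"travel":[-7,-5,2],"twist":[0,0,0.174]},{"gripper":40,"travel":[-7,-4,2],"twist":[0,0,0.174]},{"gripper":40,"travel":[-8,-3,2],"twist":[0,0,0.174]},{"gripper":40,"travel":[-8,-1,2],"twist":[0,0,0.174]},{"gripper":40,"travel":[0,0,0],"twist":[0,0,0]},{"gripper":40,"travel":[0,0,0],"twist":[0,0,0]}]'
python3 - <<'E'
from h import *
import pickle
o=bot.get_obs();cam=cal("wrist");im=bot.camera("wrist")
pickle.dump((o,cam),open("w7.pkl","wb"));cv2.imwrite("pics/w7.png",im[:,:,::-1])
print(o["ee_pos"],o["tcp_rot"],(fpt(0,-74,160)-o["ee_pos"])*1e3)
h=cv2.cvtColor(im,cv2.COLOR_RGB2HSV)
m=cv2.inRange(h,(0,140,40),(8,255,255))|cv2.inRange(h,(172,140,40),(179,255,255))
c_,s_=np.cos(FY),np.sin(FY)
fr=lambda P:np.array([c_*(P[0]-FC[0])+s_*(P[1]-FC[1]),-s_*(P[0]-FC[0])+c_*(P[1]-FC[1])])*1e3
V=h[:,:,2].astype(float);V[m==0]=np.nan
q=proj(cam,fpt(0,-74,110.5)).astype(int);print("knob exp",q,[proj(cam,fpt(a,b,110.5)).round(0).tolist() for a,b in((-8,-80),(8,-80),(8,-68),(-8,-68))])
for r in range(q[1]-24,q[1]+36,6): print(r,h[r,q[0]-36:q[0]+40:4,2].tolist(),m[r,q[0]-36:q[0]+40:4].astype(bool).astype(int).sum())
E
```

```text
time: 13.45
ee_pos: [0.4905, 0.0445, 0.1633]
tcp_rot: [-179.9, 0.1, 85.2]
wrist_force: [-0.3, 0.1, -0.3]
opening: 0.0398
grasp_force: 0.0
[0.4905 0.0445 0.1633] [-179.9024    0.0705   85.25  ] [-1.1782  0.0017 -3.302 ]
knob exp [314 221] [[303.0, 230.0], [325.0, 230.0], [325.0, 214.0], [303.0, 214.0]]
197 [233, 231, 232, 233, 232, 231, 232, 231, 232, 232, 232, 232, 232, 233, 232, 233, 232, 232, 232] 19
203 [232, 232, 231, 233, 232, 231, 232, 231, 231, 231, 230, 231, 231, 231, 231, 232, 232, 232, 232] 19
209 [232, 233, 232, 232, 232, 232, 232, 154, 176, 179, 180, 181, 222, 232, 232, 232, 231, 232, 231] 19
215 [231, 231, 231, 231, 231, 231, 230, 229, 237, 238, 239, 238, 223, 233, 231, 231, 233, 233, 232] 19
221 [231, 231, 232, 232, 231, 231, 229, 219, 231, 231, 234, 232, 215, 230, 231, 232, 232, 231, 231] 19
227 [230, 230, 230, 231, 229, 230, 231, 206, 218, 219, 220, 222, 225, 231, 231, 231, 231, 231, 231] 19
233 [148, 137, 143, 186, 179, 187, 187, 188, 192, 188, 190, 194, 187, 188, 189, 228, 158, 141, 149] 0
239 [173, 175, 177, 177, 180, 184, 186, 186, 187, 186, 186, 188, 188, 189, 185, 179, 179, 180, 182] 0
245 [214, 243, 243, 244, 243, 243, 244, 244, 244, 244, 244, 244, 244, 244, 243, 243, 244, 243, 243] 0
251 [122, 172, 169, 159, 187, 186, 186, 185, 152, 196, 200, 185, 184, 183, 183, 187, 171, 169, 172] 0
```

The knob is at columns 306-326, rows 213-229, as predicted.

```bash
python3 -m crank '[{"gripper":40,"travel":[0,-0.7,30],"twist":[0,0,0]},{"gripper":40,"travel":[0,0,25],"twist":[0,0,0]},{"gripper":40,"travel":[0,0,12],"twist":[0,0,0]},{"gripper":40,"travel":[0,0,0],"twist":[0,0,0]},{"gripper":8,"travel":[0,0,0],"twist":[0,0,0]},{"gripper":8,"travel":[0,0,0],"twist":[0,0,0]},{"gripper":8,"travel":[0,0,0],"twist":[0,0,0]},{"gripper":8,"travel":[0,0,0],"twist":[0,0,0]}]' 30
```

```text
time: 14.5
ee_pos: [0.4902, 0.0444, 0.0981]
tcp_rot: [180.0, 0.0, 85.0]
wrist_force: [-2.6, -0.3, 7.0]
opening: 0.015
grasp_force: 31.4
```

```bash
python3 -m crank '[{"gripper":8,"travel":[4,0,-1.5],"twist":[0,0,0]},{"gripper":8,"travel":[14,0,0],"twist":[0,0,0]},{"gripper":8,"travel":[16,0,0],"twist":[0,0,0]},{"gripper":8,"travel":[16,0,0],"twist":[0,0,0]},{"gripper":8,"travel":[14,0,0],"twist":[0,0,0]},{"gripper":8,"travel":[8,0,0],"twist":[0,0,0]},{"gripper":8,"travel":[4,0,0],"twist":[0,0,0]},{"gripper":8,"travel":[0,0,0],"twist":[0,0,0]},{"gripper":8,"travel":[0,0,0],"twist":[0,0,0]}]'
```

```text
time: 15.62
ee_pos: [0.4961, 0.1185, 0.0982]
tcp_rot: [-179.9, 0.3, 85.0]
wrist_force: [-5.5, -10.8, 0.9]
opening: 0.0151
grasp_force: 30.9
```

The red bar is at its stop. I'm releasing it and going to the crank.

```bash
python3 -m crank '[{"gripper":40,"travel":[-2,0,0],"twist":[0,0,0]},{"gripper":40,"travel":[0,0,0],"twist":[0,0,0]},{"gripper":40,"travel":[0,0,-25],"twist":[0,0,0]},{"gripper":40,"travel":[20,-10,-15],"twist":[0,0,0]},{"gripper":40,"travel":[35,-20,0],"twist":[0,0,0]},{"gripper":40,"travel":[40,-15,0],"twist":[0,0,0]},{"gripper":40,"travel":[20,-8,0],"twist":[0,0,0]},{"gripper":40,"travel":[0,0,0],"twist":[0,0,0]},{"gripper":40,"travel":[0,0,0],"twist":[0,0,0]}]'
python3 - <<'E'
from h import *
o=bot.get_obs();cam=cal("wrist");im=bot.camera("wrist");cv2.imwrite("pics/w8.png",im[:,:,::-1])
plan([(fpt(-55,117,65),downR(np.radians(85.2)),3)])
p=proj(cam,fpt(-55,117,75));print(p)
g=cv2.cvtColor(im,cv2.COLOR_RGB2GRAY);m=(g<55).astype(np.uint8);l,st,ce=cv2.connectedComponentsWithStats(m)[1:];i=l[int(p[1]),int(p[0])];print(i,st[i],ce[i],g[int(p[1]),int(p[0])-30:int(p[0])+30:2].tolist())
E
```

```text
time: 16.75
ee_pos: [0.4538, 0.237, 0.1383]
tcp_rot: [-180.0, 0.1, 85.0]
wrist_force: [-0.3, -0.2, 0.2]
opening: 0.04
grasp_force: 0.0
q [ 27.558   -1.0361  -6.3908  84.6982  -0.0371 122.5563]
t [ 0.8 -1.2 24.4] w [-0.0001  0.0003 -0.0012]
t [ 0.8 -1.2 24.4] w [-0.0001  0.0003 -0.0012]
t [ 0.8 -1.2 24.4] w [-0.0001  0.0003 -0.0012]
--
[310.8592 214.2009]
8 [ 301  184   20   64 1170] [311.0316 215.4991] [172, 174, 173, 173, 173, 173, 174, 172, 174, 177, 160, 39, 17, 23, 24, 25, 22, 22, 22, 21, 46, 137, 154, 153, 153, 153, 152, 152, 152, 155]
```

The handle is exactly where predicted, at (311,215). I'll go down and pinch it.

```bash
python3 -m crank '[{"gripper":40,"travel":[1,-2,25],"twist":[0,0,0]},{"gripper":40,"travel":[1,-1.5,28],"twist":[0,0,0]},{"gripper":40,"travel":[0,0,20],"twist":[0,0,0]},{"gripper":40,"travel":[0,0,0],"twist":[0,0,0]},{"gripper":8,"travel":[0,0,0],"twist":[0,0,0]},{"gripper":8,"travel":[0,0,0],"twist":[0,0,0]},{"gripper":8,"travel":[0,0,0],"twist":[0,0,0]},{"gripper":8,"travel":[0,0,0],"twist":[0,0,0]}]' 40
```

```text
time: 17.8
ee_pos: [0.4505, 0.2394, 0.0658]
tcp_rot: [180.0, 0.1, 85.0]
wrist_force: [-1.5, -1.8, 5.1]
opening: 0.0132
grasp_force: 39.3
```

```bash
python3 -m crank '[{"gripper":8,"travel":[0,0.7,-8.6],"twist":[0,0,0]},{"gripper":8,"travel":[0,2,-8.4],"twist":[0,0,0]},{"gripper":8,"travel":[0,3.3,-8],"twist":[0,0,0]},{"gripper":8,"travel":[0,4.5,-7.4],"twist":[0,0,0]},{"gripper":8,"travel":[0,5.6,-6.6],"twist":[0,0,0]},{"gripper":8,"travel":[0,6.6,-5.6],"twist":[0,0,0]},{"gripper":8,"travel":[0,7.4,-4.5],"twist":[0,0,0]},{"gripper":8,"travel":[0,8,-3.3],"twist":[0,0,0]},{"gripper":8,"travel":[0,8.4,-2],"twist":[0,0,0]},{"gripper":8,"travel":[0,8.6,-0.7],"twist":[0,0,0]}]'
python3 -m crank '[{"gripper":8,"travel":[0,8.6,0.7],"twist":[0,0,0]},{"gripper":8,"travel":[0,8.4,2],"twist":[0,0,0]},{"gripper":8,"travel":[0,8,3.3],"twist":[0,0,0]},{"gripper":8,"travel":[0,7.4,4.5],"twist":[0,0,0]},{"gripper":8,"travel":[0,6.6,5.6],"twist":[0,0,0]},{"gripper":8,"travel":[0,5.6,6.6],"twist":[0,0,0]},{"gripper":8,"travel":[0,4.5,7.4],"twist":[0,0,0]},{"gripper":8,"travel":[0,3.3,8],"twist":[0,0,0]},{"gripper":8,"travel":[0,2,8.4],"twist":[0,0,0]},{"gripper":8,"travel":[0,0.7,8.6],"twist":[0,0,0]},{"gripper":8,"travel":[0,0,2],"twist":[0,0,0]},{"gripper":8,"travel":[0,0,0],"twist":[0,0,0]}]'
```

```text
time: 19.05
ee_pos: [0.5063, 0.2348, 0.1209]
tcp_rot: [180.0, 0.0, 85.0]
wrist_force: [-1.9, 1.4, 2.9]
opening: 0.0135
grasp_force: 39.8
time: 20.55
ee_pos: [0.5603, 0.2305, 0.0654]
tcp_rot: [179.9, -0.0, 85.1]
wrist_force: [-6.2, 3.3, 21.3]
opening: 0.0135
grasp_force: 41.8
```

The frame is at its stop. I'm releasing the handle and moving to above the yellow knob.

```bash
python3 -m crank '[{"gripper":8,"travel":[0,0,-1.5],"twist":[0,0,0]},{"gripper":40,"travel":[0,0,0],"twist":[0,0,0]},{"gripper":40,"travel":[0,0,0],"twist":[0,0,0]},{"gripper":40,"travel":[0,0,-35],"twist":[0,0,0]},{"gripper":40,"travel":[0,0,-45],"twist":[0,0,0]},{"gripper":40,"travel":[-35,-20,-15],"twist":[0,0,0]},{"gripper":40,"travel":[-40,-20,0],"twist":[0,0,0]},{"gripper":40,"travel":[-42,-15,0],"twist":[0,0,0]},{"gripper":40,"travel":[0,0,0],"twist":[0,0,0]},{"gripper":40,"travel":[0,0,0],"twist":[0,0,0]}]'
python3 - <<'E'
from h import *
o=bot.get_obs();cam=cal("wrist");im=bot.camera("wrist");S=bot.camera("side");cv2.imwrite("pics/w9.png",im[:,:,::-1])
plan([(fpt(0,0,97.5),downR(np.radians(85.2)),3)])
print([proj(cam,fpt(a,b,110.5)).round(0).tolist() for a,b in((-8,-6),(8,-6),(8,6),(-8,6))])
C=np.hstack([cv2.resize(im[40:390,145:495],(500,500)),cv2.resize(S[190:300,280:370],(300,366),interpolation=cv2.INTER_CUBIC)[:500].copy() if 0 else np.vstack([cv2.resize(S[200:290,285:360],(300,360),interpolation=cv2.INTER_CUBIC),np.zeros((140,300,3),np.uint8)])])
cv2.imwrite("pics/v9.png",C[:,:,::-1])
E
```

```text
time: 21.8
ee_pos: [0.4953, 0.1181, 0.1594]
tcp_rot: [-179.9, 0.1, 85.0]
wrist_force: [0.2, 0.2, -0.3]
opening: 0.0399
grasp_force: 0.0
q [ 13.5034  -1.3399  -4.3719  87.0642  -0.0528 108.4386]
t [-0.1  0.1 20.6] w [-0.0004  0.0005 -0.0008]
t [-0.1  0.1 20.6] w [-0.0004  0.0005 -0.0008]
t [-0.2  0.1 20.6] w [-0.0004  0.0005 -0.0008]
--
[[305.0, 232.0], [327.0, 231.0], [328.0, 215.0], [304.0, 215.0]]
```

View pics/v9.png

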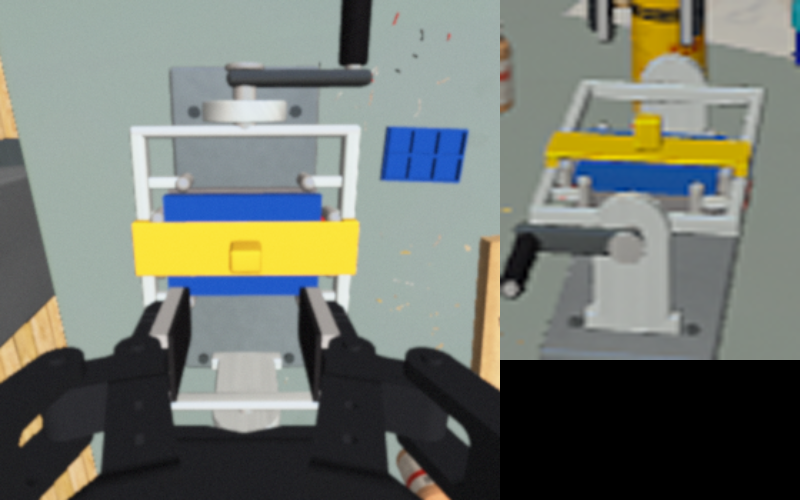

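The frame is turned over. The yellow bar is on top with its knob at crop (246,256), the blue tray is under it, and the crank is on the +x side. I'll pinch the knob and slide it back.

```bash
python3 -m crank '[{"gripper":40,"travel":[0,0.3,25],"twist":[0,0,0]},{"gripper":40,"travel":[0,0,25],"twist":[0,0,0]},{"gripper":40,"travel":[0,0,11],"twist":[0,0,0]},{"gripper":40,"travel":[0,0,0],"twist":[0,0,0]},{"gripper":8,"travel":[0,0,0],"twist":[0,0,0]},{"gripper":8,"travel":[0,0,0],"twist":[0,0,0]},{"gripper":8,"travel":[0,0,0],"twist":[0,0,0]},{"gripper":8,"travel":[0,0,0],"twist":[0,0,0]}]' 30
python3 -m crank '[{"gripper":8,"travel":[-4,0,-1],"twist":[0,0,0]},{"gripper":8,"travel":[-12,0,0],"twist":[0,0,0]},{"gripper":8,"travel":[-16,0,0],"twist":[0,0,0]},{"gripper":8,"travel":[-16,0,0],"twist":[0,0,0]},{"gripper":8,"travel":[-14,0,0],"twist":[0,0,0]},{"gripper":8,"travel":[-12,0,0],"twist":[0,0,0]},{"gripper":8,"travel":[-8,0,0],"twist":[0,0,0]},{"gripper":8,"travel":[-1,0,0],"twist":[0,0,0]},{"gripper":8,"travel":[0,0,0],"twist":[0,0,0]},{"gripper":8,"travel":[0,0,0],"twist":[0,0,0]}]'
```

```text
time: 22.9
ee_pos: [0.4958, 0.1183, 0.0999]
tcp_rot: [180.0, 0.0, 85.0]
wrist_force: [-1.8, 1.2, 6.1]
opening: 0.0151
grasp_force: 31.6
time: 24.15
ee_pos: [0.489, 0.0381, 0.0999]
tcp_rot: [180.0, -0.4, 85.1]
wrist_force: [8.0, 24.0, -4.5]
opening: 0.0153
grasp_force: 30.6
```

The yellow bar is fully back at its stop (24 N). I'm releasing it and going back over the tray.

```bash
python3 -m crank '[{"gripper":8,"travel":[1.5,0,0],"twist":[0,0,0]},{"gripper":40,"travel":[0,0,0],"twist":[0,0,0]},{"gripper":40,"travel":[0,0,0],"twist":[0,0,0]},{"gripper":40,"travel":[0,0,-40],"twist":[0,0,0]},{"gripper":72,"travel":[0,0,-40],"twist":[0,0,0]},{"gripper":72,"travel":[40,0,0],"twist":[0,0,0]},{"gripper":72,"travel":[38,0,0],"twist":[0,0,0]}]'
python3 -m crank '[{"gripper":72,"travel":[0,0,0],"twist":[0,0,-0.174]},{"gripper":72,"travel":[0,0,0],"twist":[0,0,-0.174]},{"gripper":72,"travel":[0,0,0],"twist":[0,0,-0.174]},{"gripper":72,"travel":[0,0,0],"twist":[0,0,-0.174]},{"gripper":72,"travel":[0,0,0],"twist":[0,0,-0.174]},{"gripper":72,"travel":[0,0,0],"twist":[0,0,-0.174]},{"gripper":72,"travel":[0,0,0],"twist":[0,0,-0.174]},{"gripper":72,"travel":[0,0,0],"twist":[0,0,-0.174]},{"gripper":72,"travel":[0,0,0],"twist":[0,0,-0.174]},{"gripper":72,"travel":[0,0,0],"twist":[0,0,0]},{"gripper":72,"travel":[0,0,0],"twist":[0,0,0]}]'
python3 - <<'E'
from h import *
import pickle
o=bot.get_obs();cam=cal("wrist");im=bot.camera("wrist");cv2.imwrite("pics/w10.png",im[:,:,::-1])
k=4;h=cv2.cvtColor(cv2.resize(im,None,fx=k,fy=k,interpolation=cv2.INTER_CUBIC),cv2.COLOR_RGB2HSV);m=cv2.inRange(h,(100,110,60),(130,255,255));p=proj(cam,fpt(0,0,85.5));l=cv2.connectedComponents(m)[1]
i=l[int(p[1])*k,int(p[0])*k];cn=max(cv2.findContours((l==i).astype(np.uint8),0,2)[0],key=cv2.contourArea)
P=np.array([plane(cam,(q+.5)/k-.5,.0855)*1e3 for q in cn[:,0]]);r=cv2.minAreaRect(P[:,:2].astype(np.float32));print(p,r)
Y=P[:,:2]-np.array(FC[:2])*1e3;c_,s_=np.cos(FY),np.sin(FY);Y=np.array([c_*Y[:,0]+s_*Y[:,1],-s_*Y[:,0]+c_*Y[:,1]]).T;print("frame extents",Y.min(0),Y.max(0))
plan([(fpt(0,0,73),downR(np.radians(175)),4)])
E
```

```text
time: 25.02
ee_pos: [0.4953, 0.1147, 0.1803]
tcp_rot: [-180.0, 0.1, 84.9]
wrist_force: [-0.6, -0.2, 0.4]
opening: 0.072
grasp_force: 0.0
time: 26.4
ee_pos: [0.4951, 0.1143, 0.1797]
tcp_rot: [-179.9, -0.1, 174.5]
wrist_force: [-0.1, -0.1, 0.4]
opening: 0.072
grasp_force: 0.0
[320.7544 205.4369] ((494.25872802734375, 118.13352966308594), (57.86944580078125, 85.23213195800781), 85.3172378540039)
frame extents [-43.8636 -29.1523] [41.3581 28.8192]
q [13.0432 -1.4383 -2.2188 89.2954 -0.059  18.4817]
t [-0.   1.  26.7] w [-0.0003 -0.0002 -0.0019]
t [-0.   1.  26.7] w [-0.0003 -0.0002 -0.0019]
t [-0.   1.  26.7] w [-0.0003 -0.0002 -0.0019]
t [-0.   1.  26.7] w [-0.0003 -0.0002 -0.0019]
--
```

```bash
python3 -m crank '[{"gripper":70,"travel":[1,2,30],"twist":[0,0,-0.005]},{"gripper":70,"travel":[0,2,30],"twist":[0,0,-0.004]},{"gripper":70,"travel":[0,0,30],"twist":[0,0,0]},{"gripper":70,"travel":[0,0,16.5],"twist":[0,0,0]},{"gripper":70,"travel":[0,0,0],"twist":[0,0,0]},{"gripper":70,"travel":[0,0,0],"twist":[0,0,0]},{"gripper":50,"travel":[0,0,0],"twist":[0,0,0]},{"gripper":50,"travel":[0,0,0],"twist":[0,0,0]},{"gripper":50,"travel":[0,0,0],"twist":[0,0,0]},{"gripper":50,"travel":[0,0,0],"twist":[0,0,0]}]' 40
```

```text
time: 27.7
ee_pos: [0.4951, 0.1188, 0.0749]
tcp_rot: [-180.0, 0.1, 175.3]
wrist_force: [-1.1, -1.4, 5.7]
opening: 0.0554
grasp_force: 41.9
```

```bash
python3 -m crank '[{"gripper":50,"travel":[0,0,-3],"twist":[0,0,0]},{"gripper":50,"travel":[0,0,-5],"twist":[0,0,0]},{"gripper":50,"travel":[0,0,-8],"twist":[0,0,0]},{"gripper":50,"travel":[0,0,-12],"twist":[0,0,0]},{"gripper":50,"travel":[0,0,-30],"twist":[0,0,0]},{"gripper":50,"travel":[0,0,-40],"twist":[0,0,0]},{"gripper":50,"travel":[0,0,-10],"twist":[0,0,0]},{"gripper":50,"travel":[0,0,0],"twist":[0,0,0]},{"gripper":50,"travel":[0,0,0],"twist":[0,0,0]}]'
cat > bl.py <<'E'
from h import *
def tray():
    o=bot.get_obs();cam=cal("wrist");im=bot.camera("wrist");cv2.imwrite("pics/bl.png",im[:,:,::-1])
    R=Ro.from_euler("xyz",o["tcp_rot"],degrees=True)
    k=4;h=cv2.cvtColor(cv2.resize(im,None,fx=k,fy=k,interpolation=cv2.INTER_CUBIC),cv2.COLOR_RGB2HSV);m=cv2.inRange(h,(100,110,60),(130,255,255));p=proj(cam,o["ee_pos"]);l=cv2.connectedComponents(m)[1]
    i=l[int(p[1])*k,int(p[0])*k];cn=max(cv2.findContours((l==i).astype(np.uint8),0,2)[0],key=cv2.contourArea)
    for d in (-10.5,-12.5):
        P0=o["ee_pos"]+R.apply([0,0,d/1e3]);n=R.apply([0,0,1]);T=[]
        for q in cv2.convexHull(cn)[:,0]:
            O,dd=ray(cam,(q+.5)/k-.5);T.append(R.inv().apply(O+dd*((P0-O)@n)/(dd@n)-o["ee_pos"])*1e3)
        T=np.array(T);print(d,"tool-frame rect",cv2.minAreaRect(T[:,:2].astype(np.float32)),"x",T[:,0].min(),T[:,0].max(),"y",T[:,1].min(),T[:,1].max())
if __name__=="__main__":
    tray()
    S=bot.camera("scene");D=bot.camera("side");cv2.imwrite("pics/s11.png",S[:,:,::-1]);cv2.imwrite("pics/d11.png",D[:,:,::-1])
    c=cal("scene");Q,n=slopeR()
    print("side/scene colours at coil spots (RGB)")
    for x in(-27,0,27):
        for y in(-13.5,13.5):
            a=proj(c,fpt(x,y,78)).round().astype(int);b=proj(cal("side"),fpt(x,y,78)).round().astype(int);print(x,y,a,S[a[1],a[0]],b,D[b[1],b[0]])
    plan([((.505,0,.26),downR(np.radians(140)),6),((.56,-.18,.27),downR(np.radians(95)),5),(SEAT+.11*n,Q,7),(SEAT+.02*n,Q,3)])
E
python3 bl.py
```

```text
time: 28.82
ee_pos: [0.4941, 0.1186, 0.18]
tcp_rot: [-179.9, -0.1, 175.3]
wrist_force: [-0.5, 0.8, -0.0]
opening: 0.0557
grasp_force: 42.9
-10.5 tool-frame rect ((1.4007186889648438, -0.009334564208984375), (58.33594512939453, 85.11907196044922), 89.96497344970703) x -41.162955232097396 43.9750257362889 y -29.168246585066548 29.168140154019387
-12.5 tool-frame rect ((2.4404678344726562, -0.008861541748046875), (57.45226287841797, 83.82967376708984), 89.96497344970703) x -39.47844660580421 44.369852807022106 y -28.726072557099045 28.726626770802575
side/scene colours at coil spots (RGB)
-27 -13.5 [291 256] [124  91  76] [333 240] [143  95  67]
-27 13.5 [281 263] [110  85  73] [332 245] [137  86  56]
0 -13.5 [283 249] [109  86  76] [322 239] [162 101  67]
0 13.5 [272 255] [138  95  73] [321 244] [157 100  70]
27 -13.5 [275 242] [110  87  78] [311 238] [162 102  68]
27 13.5 [264 248] [131  91  71] [309 244] [163 102  67]
q [13.5314 -1.3462 -2.077  89.4339 -0.0504 18.2565]
t [ -3.4 -19.6 -13.3] w [-0.0004 -0.0003  0.1026]
t [ -5.4 -19.1 -13.3] w [-0.0004 -0.0003  0.1026]
t [ -7.3 -18.5 -
[... 176 characters left out ...]
0.1026]
--
t [-31.6 -20.5  -2. ] w [ 0.     -0.      0.1571]
t [-34.4 -15.3  -2. ] w [ 0.     -0.      0.1571]
t [-36.4  -9.7  -2. ] w [ 0.     -0.      0.1571]
t [-37.4  -3.9  -2. ] w [ 0.     -0.      0.1571]
t [-37.6   2.   -2. ] w [ 0.     -0.      0.1571]
--
t [-17.9   0.6  16.4] w [ 0.0256 -0.0847  0.0811]
t [-16.3   2.4  17.8] w [ 0.0256 -0.0847  0.0811]
t [-14.5   4.2  19.1] w [ 0.0256 -0.0847  0.0811]
t [-12.5   5.8  20.1] w [ 0.0256 -0.0847  0.0811]
t [-10.2   7.2  20.9] w [ 0.0256 -0.0847  0.0811]
t [-7.8  8.5 21.4] w [ 0.0256 -0.0847  0.0811]
t [-5.2  9.6 21.7] w [ 0.0256 -0.0847  0.0811]
--
t [-0.  0. 30.] w [0. 0. 0.]
t [-0.  0. 30.] w [0. 0. 0.]
t [-0.  0. 30.] w [0. 0. 0.]
--
```

All six spots in the grey tray show copper colour, so the coils are down with pads up. The blue tray is held squarely. I'm carrying it to the stand.

```bash
python3 -m crank '[{"gripper":50,"travel":[-3,-20,-13],"twist":[0,0,0.103]},{"gripper":50,"travel":[-5,-19,-13],"twist":[0,0,0.103]},{"gripper":50,"travel":[-7,-18,-13],"twist":[0,0,0.103]},{"gripper":50,"travel":[-9,-18,-14],"twist":[0,0,0.103]},{"gripper":50,"travel":[-11,-17,-14],"twist":[0,0,0.103]},{"gripper":50,"travel":[-13,-15,-14],"twist":[0,0,0.103]},{"gripper":50,"travel":[-32,-20,-2],"twist":[0,0,0.157]},{"gripper":50,"travel":[-34,-15,-2],"twist":[0,0,0.157]},{"gripper":50,"travel":[-36,-10,-2],"twist":[0,0,0.157]},{"gripper":50,"travel":[-37,-4,-2],"twist":[0,0,0.157]},{"gripper":50,"travel":[-38,2,-2],"twist":[0,0,0.157]}]'
python3 -m crank '[{"gripper":50,"travel":[-18,1,16],"twist":[0.026,-0.085,0.081]},{"gripper":50,"travel":[-16,2,18],"twist":[0.026,-0.085,0.081]},{"gripper":50,"travel":[-14,4,19],"twist":[0.026,-0.085,0.081]},{"gripper":50,"travel":[-12,6,20],"twist":[0.026,-0.085,0.081]},{"gripper":50,"travel":[-10,7,21],"twist":[0.026,-0.085,0.081]},{"gripper":50,"travel":[-8,8,21],"twist":[0.026,-0.085,0.081]},{"gripper":50,"travel":[-5,10,22],"twist":[0.026,-0.085,0.081]},{"gripper":50,"travel":[0,0,0],"twist":[0,0,0]},{"gripper":50,"travel":[0,0,0],"twist":[0,0,0]}]'
python3 - <<'E'
from bl import *
tray()
Q,n=slopeR();xt=Q.apply([1,0,0]);print(xt)
plan([(SEAT-.0049*xt+.04*n,Q,2),(SEAT-.0049*xt-.0049*n,Q,4)])
E
```

```text
time: 30.35
ee_pos: [0.5592, -0.1807, 0.2719]
tcp_rot: [-179.9, 0.0, 94.6]
wrist_force: [1.1, 0.6, 0.2]
opening: 0.0558
grasp_force: 42.9
time: 31.48
ee_pos: [0.5737, -0.3026, 0.1584]
tcp_rot: [-179.8, 35.1, 61.5]
wrist_force: [-0.1, -1.3, 0.0]
opening: 0.0558
grasp_force: 42.9
-10.5 tool-frame rect ((1.3081626892089844, 0.31036949157714844), (58.34145736694336, 85.4605484008789), 89.79472351074219) x -41.32496671124548 44.10817962430257 y -28.807998049045707 29.595095504275168
-12.5 tool-frame rect ((2.353363037109375, 0.3087902069091797), (57.45814895629883, 84.16664123535156), 89.79472351074219) x -39.6342855619033 44.505371793054245 y -28.368717105274232 29.150132320516636
[ 0.3921  0.7192 -0.5736]
q [-13.6867  25.0388  20.3561  95.6908 -33.7521 108.0714]
t [-1.6  1.1 37. ] w [-0.0008  0.0011  0.0002]
t [-1.6  1.1 37. ] w [-0.0008  0.0011  0.0002]
--
t [-0.   0.  11.2] w [0. 0. 0.]
t [-0.   0.  11.2] w [0. 0. 0.]
t [-0.   0.  11.2] w [0. 0. 0.]
t [-0.   0.  11.2] w [0. 0. 0.]
--
```

```bash
python3 -m crank '[{"gripper":50,"travel":[-1.6,1,37],"twist":[0,0,0]},{"gripper":50,"travel":[-1.6,1,37],"twist":[0,0,0]},{"gripper":50,"travel":[0,0,20],"twist":[0,0,0]},{"gripper":50,"travel":[0,0,12],"twist":[0,0,0]},{"gripper":50,"travel":[0,0,8],"twist":[0,0,0]},{"gripper":50,"travel":[0,0,4],"twist":[0,0,0]},{"gripper":50,"travel":[0,0,0],"twist":[0,0,0]},{"gripper":50,"travel":[0,0,0],"twist":[0,0,0]},{"gripper":50,"travel":[0,0,0],"twist":[0,0,0]}]'
python3 - <<'E'
from bl import *
Q,n=slopeR();o=bot.get_obs();d=(o["ee_pos"]-SEAT)*1e3;print("tool xyz rel seat",Q.inv().apply(d),"F tool",Q.inv().apply(o["wrist_force"]))
E
```

```text
time: 32.65
ee_pos: [0.5416, -0.3657, 0.0637]
tcp_rot: [-179.9, 35.2, 61.4]
wrist_force: [0.3, -0.2, 1.9]
opening: 0.0553
grasp_force: 43.1
tool xyz rel seat [-4.6777 -0.2323  4.8845] F tool [-1.0816  0.3179 -1.5415]
```

```bash
python3 -m crank '[{"gripper":50,"travel":[0,0,1],"twist":[0,0,0]},{"gripper":50,"travel":[1.5,0,0],"twist":[0,0,0]},{"gripper":50,"travel":[1,0,0],"twist":[0,0,0]},{"gripper":50,"travel":[0,0,0],"twist":[0,0,0]},{"gripper":50,"travel":[0,0,0],"twist":[0,0,0]}]'
python3 - <<'E'
from bl import *
Q,n=slopeR();o=bot.get_obs();d=(o["ee_pos"]-SEAT)*1e3;print("tool xyz rel seat",Q.inv().apply(d),"F tool",Q.inv().apply(o["wrist_force"]))
E
```

```text
time: 33.28
ee_pos: [0.5426, -0.3648, 0.0627]
tcp_rot: [-180.0, 35.3, 61.3]
wrist_force: [-1.0, 1.9, 6.7]
opening: 0.0555
grasp_force: 43.6
tool xyz rel seat [-3.0879  0.1595  5.0177] F tool [-2.8893 -1.8134 -6.193 ]
```

On the board. I'm opening slowly and retreating along the normal.

```bash
python3 -m crank '[{"gripper":60,"travel":[0,0,0],"twist":[0,0,0]},{"gripper":70,"travel":[0,0,0],"twist":[0,0,0]},{"gripper":70,"travel":[0,0,0],"twist":[0,0,0]},{"gripper":70,"travel":[0,0,-20],"twist":[0,0,0]},{"gripper":70,"travel":[0,0,-40],"twist":[0,0,0]},{"gripper":70,"travel":[0,0,-50],"twist":[0,0,0]},{"gripper":70,"travel":[0,0,-30],"twist":[0,0,0]},{"gripper":70,"travel":[0,0,0],"twist":[0,0,0]},{"gripper":70,"travel":[0,0,0],"twist":[0,0,0]}]'
python3 - <<'E'
from h import *
o=bot.get_obs();cam=cal("wrist");im=bot.camera("wrist");D=bot.camera("side");S=bot.camera("scene")
cv2.imwrite("pics/e1.png",im[:,:,::-1]);cv2.imwrite("pics/e2.png",D[:,:,::-1]);cv2.imwrite("pics/e3.png",S[:,:,::-1])
Q,n=slopeR();v=-Q.apply([1,0,0]);s=Q.apply([0,1,0])
print(o["ee_pos"],[proj(cam,SEAT+.00575*n+a*.042*v+b*.0285*s).round(1).tolist() for a,b in [(1,1),(1,-1),(-1,-1),(-1,1)]])
k=4;h=cv2.cvtColor(cv2.resize(im,None,fx=k,fy=k,interpolation=cv2.INTER_CUBIC),cv2.COLOR_RGB2HSV);m=cv2.inRange(h,(100,110,60),(130,255,255));p=proj(cam,SEAT+.00575*n);l=cv2.connectedComponents(m)[1]
i=l[int(p[1])*k,int(p[0])*k];cn=max(cv2.findContours((l==i).astype(np.uint8),0,2)[0],key=cv2.contourArea)
hl=cv2.convexHull(cn);T=[]
for q in hl[:,0]:
    O,dd=ray(cam,(q+.5)/k-.5);X=O+dd*((SEAT+.00575*n-O)@n)/(dd@n);T.append([(X-SEAT)@v*1e3,(X-SEAT)@s*1e3])
print("rect uphill,side mm",cv2.minAreaRect(np.array(T,np.float32)))
for nm,im_ in(("scene",S),("side",D)):
    c=cal(nm);m=cv2.inRange(cv2.cvtColor(im_,cv2.COLOR_RGB2HSV),(100,110,50),(130,255,255));print(nm,"seat blue?",[int(m[tuple(proj(c,SEAT+.00575*n+a*v+b*s).round().astype(int)[::-1])]) for a,b in[(0,0),(.036,0),(-.036,0),(0,.022),(0,-.022)]])
    print([im_[tuple(proj(c,fpt(x,y,77)).round().astype(int)[::-1])].tolist() for x in(-27,0,27) for y in(-13.5,13.5)])
E
```

```text
time: 34.4
ee_pos: [0.5807, -0.2941, 0.1742]
tcp_rot: [-179.7, 35.3, 61.4]
wrist_force: [0.4, -0.3, -0.2]
opening: 0.0701
grasp_force: 0.0
[ 0.5807 -0.2941  0.1742] [[345.2, 234.8], [287.7, 234.7], [285.2, 149.0], [347.8, 149.1]]
rect uphill,side mm ((0.7657356262207031, 0.3259105682373047), (85.45452880859375, 59.76006317138672), 0.06417548656463623)
scene seat blue? [255, 0, 255, 255, 255]
[[113, 82, 67], [103, 79, 68], [100, 78, 69], [101, 79, 68], [100, 78, 69], [120, 83, 64]]
side seat blue? [255, 255, 255, 255, 255]
[[141, 94, 66], [135, 85, 55], [158, 98, 65], [116, 87, 72], [98, 85, 81], [160, 100, 66]]
```

```bash
python3 -c "
from workcell import bot
print(bot.job_done())"
```

```text
the job is handed in; nothing more can be done
None
```

Job handed in after about 35 s of robot time, no verdict returned: at my last checks the six coils lay pads-up in the grey tray, the blue tray face-down about 1 mm from the stand seat, and the frame, red bar and yellow bar had each reached their stops.

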